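# Load the exposure hood and purge it

## Robot

A 6-joint arm with a two-finger parallel gripper is mounted at the origin on the work surface. World frame = base frame: x ahead of the robot, y to its left, z up, the work surface at z = 0. Lengths are in mm, angles in rad, forces in N, time in s.
With the tool pointing down it reaches from about 275 to 750 mm from the base axis. Payload 10.2 kg.
Tool frame: the origin (TCP) lies on the front face of the gripper's body, between the roots of the fingers; the fingertips stand 73 mm ahead of it and the grasp point (between the pads) lies ctrl.grip_depth ahead of it (ctrl.grip_depth is the distance from the TCP to the grasp point, in mm); z points along the fingers, y is the direction in which the jaws open and shut (so a half turn about z gives the same grasp; the last joint's range is limited). The gripper opens to 85 mm and grips with 20 to 120 N. Pads are 22 mm wide; open, the fingers measure 114 mm over their backs; the gripper's body (76 mm by 85 mm) begins 54 mm behind the grasp point. The pads swing forward as they close: fully open they stand 13 mm farther back than shut.
Start: joints at [-1.567, 0.313, 1.498, -0, 1.331, -0.223], TCP at [118.038, -511.565, 303.894] pointing down, gripper open.
Joint ranges: [-2.94, 2.94], [-0.97, 2.17], [0.19, 2.56], [-1.23, 4.37], [0.02, 3.11], [-2.88, 2.88]. Speed limits (rad/s): [2.39, 2.39, 3.01, 3.14, 3.14, 3.14].

## Interface

Orientations are given as a unit quaternion [w, x, y, z].
In Python, from rig import readout, capture, ctrl, nets gives the robot as it stands. The module is installed in compiled form; this text tells all that it offers.
- The arm moves only by the tool apply_moves, never from a script. Its argument "targets" is a list of rows, each a list of 4 numbers: the shift along the tool's x, y, z in cm, then the turn about the tool's z in degrees. A call has 1 to 8 rows; each row shifts and turns the commanded pose from where the row before left it, along the tool's axes as they then stand; what a row does not reach is not made up. A row lasts 1/10 s, in which the tool goes at most 50 mm and 8.59 degrees, less where a joint would pass 70% of its speed; a pose out of reach is approached as far as the arm can. A call with a gripper value outside its range is refused whole. "grip" is the finger opening in cm, from 0 to 8.54, set as the call begins (left out, the last holds). The fingers move at their own pace and stop on an object; "force" is the grip in N (left out, the last holds). Time passes only in rows, so rows that do not move let the fingers close. It gives the time, the measured TCP pose, the force and the opening at its end, in the units of the state.
- readout.sense(): the state, without advancing time (a new reading comes with each control period).
- capture(name): name is "scene" or "top" or "wrist"; returns a dict with "img" (420x560x3 uint8, red, green, blue), "fov_y" (degrees; the focal length in pixels is half the picture's height over the tangent of half this angle, whatever the lens; pixels are square), "cx", "cy" (the principal point, pixels), "eye" and "rotation" of the camera in the world. Camera axes: x right, y down, z forward; pixel columns grow to the right and rows downward; lengths in mm; the calibration is good to about 2 mm. A picture is of the moment at which its call begins. There is no depth.
- ctrl.finish_job(): hands the job in, once; it reports no verdict.
Trained networks look in the newest picture that a camera, given by its name, has taken for a name from the list of things; names that differ only in an ending like _2 or _b are one class to them, and where a whole thing is asked for, a point or a joint stands for the part that bears it (a point fixed in the world has none). Each returns a list of dicts, best first, with "score" (0 to 1); they miss things now and then, are a little off and sometimes report something else, mostly with a low value. They report only what shows in the picture. A call takes as long as a camera call. They do not tell look-alikes from the thing itself.
- nets.boxes_of(camera, target): "location" ([column, row] as shares, 0 to 1, of the picture: columns of its width, rows of its height, amid what is visible of it).
The state is a dict: "time_s": time; "joints": joint angles; "dq": joint speeds; "tau": joint torques, N m; "eef_pos": TCP position; "ee_rot": TCP orientation; "force": force on the tool from outside, world axes, zero at the start; "wrist_torque": the same for the moment, N m; "grip_width": opening from 0.0 (shut) to 1.0 (fully open).
Only numpy, scipy, OpenCV 4.12 (cv2) and the standard library are available. Lean on these libraries where they do the work, as an engineer would, in place of code of your own. Each camera call takes 0.05 s, during which the arm holds its last target.

## Task

Swing the hood's folded loading rest up and past over-centre until it leans on its stop and stays up by itself, then lay every specimen box across it, lid up, lengthwise into the hood, one to a lane, and push each in under the canopy until it touches the back stop. When all are in, purge the hood: pull the red spring handle out level with the yellow marker, hold it there for about three seconds and let it go home again. Leave the rest standing, the boxes in place and everything else on the bench where it is.

Things in the scene. Friction and masses are not known exactly. Their poses are not given: they have to be found in the camera images.
- hood: Bench-top exposure hood, fixed, one machine with its loading rest (in front) and purge pump (at its right). Origin on the bench under the middle of the rest's hinge line; x points into the hood (away from the robot), y to the left, z up. White side walls at y = -156 and 156 mm from x = 100 mm inward.
- bed_edge (a point): Middle of the front edge of the hood's steel bed: hood x = 100 mm, bed top 118 mm above the bench, y = -152 to 152 mm. The bed runs 70 mm inward to the face of the white back stop. Three guides (10 mm high, 20 mm wide, pointed noses, at y = -74, 0, 74 mm) and one at each wall part it into four lanes 54 mm wide. Before the bed is no floor: the raised rest's bar carries the boxes' near ends.
- canopy_edge (a point): Middle of the lower front edge of the clear canopy over the bed: hood x = 100 mm, underside 163 mm above the bench (45 mm over the bed), top 171 mm; a white lamp housing on its rear (hood x = 150 to 182 mm) reaches up to 207 mm.
- rest (a joint): Fold-up loading rest: two side arms joined by a round steel bar (14 mm thick, along y) with grey collars (26 mm across, 16 mm wide) at the lane borders y = -74, 0, 74 mm and at the ends; 0.4 kg, swings freely. Angle in rad, growing up and towards the hood: 0 = folded flat towards the robot, 1.57 = straight up (before that it falls back), 1.87 = leaning on its stop past over-centre, where it stays.
- rest_bar (a point): Middle of the orange grip stretch (50 mm long, 14 mm thick) of the rest's bar, on the bar's axis at hood y = 37 mm, 85 mm from the hinge; 30 mm above the bench when folded, 111 mm when against the stop (top of the bar then 118 mm, 25 mm inward of the hinge line).
- rest_hinge (a point): Middle of the hinge line of the rest, 30 mm above the bench; axes as the hood's; the hinge axis is y.
- purge (a joint): Travel in m of the spring-loaded purge handle: 0 = home, grows as it is pulled out along the hood's -x (towards the robot), at most 0.10. The spring pulls it home with 1.8 N plus 90 N per m.
- purge_grip (a point): Red upright handle plate of the purge pump right of the hood (hood frame y = -245 mm, x = 0 at home): 10 mm thick along x, 44 mm wide along y, from 34 to 100 mm above the bench. This point is in mid thickness and mid width, 75 mm above the bench. The grey pump barrel (top 78 mm above the bench) begins 45 mm behind the plate's rear face.
- purge_mark (a point): Yellow marker tab (4 mm thick along x, 14 to 54 mm above the bench) standing beside the purge handle's path on a white scale, 46 mm to its right; its place along x differs from start to start. The pull is right when the handle's mid-plane is level with it along the hood's x. Point at the tab's centre; axes as the hood's.
- lane1 (a point): Where the centre of a specimen box comes to lie when it is fully home in lane 1 of the hood (lanes 1 to 4 from left to right, 74 mm apart); axes as the hood's, x inward.
- lane2 (a point): Where the centre of a specimen box comes to lie when it is fully home in lane 2 of the hood (lanes 1 to 4 from left to right, 74 mm apart); axes as the hood's, x inward.
- lane3 (a point): Where the centre of a specimen box comes to lie when it is fully home in lane 3 of the hood (lanes 1 to 4 from left to right, 74 mm apart); axes as the hood's, x inward.
- lane4 (a point): Where the centre of a specimen box comes to lie when it is fully home in lane 4 of the hood (lanes 1 to 4 from left to right, 74 mm apart); axes as the hood's, x inward.
- box1_centre (a point): Specimen box: closed white box with blue lid, 170 mm long (its x), 44 mm wide (y), 32 mm high, 0.15 to 0.31 kg, same either way round. Point at its centre, 16 mm above its underside. At the start it lies flat on the bench. May be absent.
- box2_centre (a point): Specimen box: closed white box with blue lid, 170 mm long (its x), 44 mm wide (y), 32 mm high, 0.15 to 0.31 kg, same either way round. Point at its centre, 16 mm above its underside. At the start it lies flat on the bench. May be absent.
- box3_centre (a point): Specimen box: closed white box with blue lid, 170 mm long (its x), 44 mm wide (y), 32 mm high, 0.15 to 0.31 kg, same either way round. Point at its centre, 16 mm above its underside. At the start it lies flat on the bench. May be absent.
- box4_centre (a point): Specimen box: closed white box with blue lid, 170 mm long (its x), 44 mm wide (y), 32 mm high, 0.15 to 0.31 kg, same either way round. Point at its centre, 16 mm above its underside. At the start it lies flat on the bench. May be absent.
- jar: Not part of the job: amber jar, 60 mm across, 85 mm high. Leave alone.
- flask: Not part of the job: white bottle with red cap, 64 mm across, 160 mm high. Leave alone.
- beaker: Not part of the job: steel cup, 70 mm across, 80 mm high. Leave alone.
- pan: Not part of the job: steel weighing pan 75 x 110 x 18 mm. Leave alone.
- pot: Not part of the job: white pot with green cap, 56 mm across, 60 mm high. Leave alone.
- brush: Not part of the job: brush 170 mm long. Leave alone.
There are look-alikes about, which are no part of the job. What is shaped like the part that bears box3_centre but turquoise is not meant.

How it is judged (in metres and radians):
On the way, in this order (a step that is already met when the one before it is completed fails the run):
1. the loading rest stands past over-centre against its stop, let go (value of joint rest above 1.78 rad and velocity of joint rest between -0.05 and 0.05 rad/s and contact force between the fingers and rest below 0.1 N), for 0.4 s.
2. every specimen box lies level on bed and rest, home against the back stop, let go (all of step 1 and x of box1_centre in the frame of hood between 0.075 and 0.092 m and z of box1_centre in the frame of hood between 0.126 and 0.144 m and y of box1_centre in the frame of hood between -0.15 and 0.15 m and angle between each of box1_centre, box2_centre, box3_centre, box4_centre's own z axis and vertical below 0.1 rad and angle between the x axis of each of box1_centre, box2_centre, box3_centre, box4_centre and the x axis of hood, either way round below 0.3 rad and contact force between the fingers and box1 below 0.1 N and x of box2_centre in the frame of hood between 0.075 and 0.092 m and z of box2_centre in the frame of hood between 0.126 and 0.144 m and y of box2_centre in the frame of hood between -0.15 and 0.15 m and contact force between the fingers and box2 below 0.1 N and x of box3_centre in the frame of hood between 0.075 and 0.092 m and z of box3_centre in the frame of hood between 0.126 and 0.144 m and y of box3_centre in the frame of hood between -0.15 and 0.15 m and contact force between the fingers and box3 below 0.1 N and x of box4_centre in the frame of hood between 0.075 and 0.092 m and z of box4_centre in the frame of hood between 0.126 and 0.144 m and y of box4_centre in the frame of hood between -0.15 and 0.15 m and contact force between the fingers and box4 below 0.1 N), for 0.3 s.
3. the purge handle is held level with the marker (within 7 mm) for 1.5 s (x of purge_grip in the frame of purge_mark between -0.007 and 0.007 m), for 1.5 s.
At the end, for the whole second after the job is handed in: The rest stands against its stop (joint over 1.78), every box present lies level in the hood within 1 cm of the back stop, along its lane within 0.3 rad, at rest and let go, and the purge handle is home within 8 mm (all of step 2 and value of joint purge below 0.008 m and linear speed of each of box1, box2, box3, box4 below 0.02 m/s); the robot touches nothing.
It fails at once if a bystander is moved more than 5 cm (distance of any of jar, flask, beaker, pan, pot, brush from where it was at the start of the episode above 0.05 m).
Of box1, box2, box3, box4 only 2 to 4 are there at a start; the rules pass over those that are not, and their reading is None.
At some moment in a run one of box1, box2, box3, box4 may be knocked a few centimetres aside while the robot is not near it.
Once in a run the grip may slacken for a moment while it holds something.
It also fails if it takes over 210 s, if anything falls off the work surface, if the arm or the gripper's body presses on something with over 40 N, if the wrist force passes 120 N, or if a joint passes its speed limit or range.

## Working session

There is one attempt and no reset: what is moved stays moved. The work goes in short steps, Python scripts to look and compute and a tool call to move; the robot and the scene stay as the last step left them, time stands still between calls to the robot, and variables do not carry over. Pictures are saved under pics/ and viewed, and the job is handed in when it is done.

Besides the shell and the picture viewer there is one more tool, called as a command line: name --pt "numbers of a row" for each row, then --argument value for the rest. apply_moves: Moves the arm, as the interface text tells. Its arguments: {"type":"object","properties":{"targets":{"type":"array"},"grip":{"type":"number"},"force":{"type":"number"}},"required":["targets"]}

```bash
mkdir -p pics; ls; cat > h.py <<'E'
import numpy as np, cv2
from rig import readout, capture, ctrl, nets
def snap(n,f):
    c=capture(n); cv2.imwrite('pics/'+f,c['img'][:,:,::-1]); return c
E
python3 - <<'E'
from h import *
for n in('scene','top','wrist'):
    c=snap(n,n+'0.png'); print(n,c['fov_y'],c['cx'],c['cy'],c['eye'],np.round(c['rotation'],4).tolist())
print(readout.sense(),ctrl.grip_depth)
E
```

```text
pics
scene 47.7607443228514 274.0807689225329 205.38580067379826 [1524.34271559 -517.27135265  851.35253318] [-0.4056, 0.7612, 0.4412, -0.2479]
top 54.897769278310534 277.03011977981197 198.98109409240948 [ 537.69426569  -23.58281083 1165.39634648] [0.0106, -0.6988, 0.715, -0.0185]
wrist 65.04120347700828 278.5883929815604 209.40813190238842 [ 198.65238339 -493.50428535  373.75995943] [0.1252, 0.7725, -0.6143, -0.1008]
{'time_s': 0.15, 'joints': array([-1.56739170e+00,  3.13280132e-01,  1.49822769e+00,  1.57629959e-05,
        1.33102434e+00, -2.23389411e-01]), 'dq': array([ 1.25071219e-03, -2.63803620e-03, -2.03103771e-03,  3.08573624e-05,
       -5.37532240e-04,  1.43486587e-04]), 'tau': array([ 6.04599336e-04, -4.12373936e+01, -2.59798121e+01, -2.01961029e-04,
        3.26464018e-03, -4.18203797e-06]), 'eef_pos': array([ 118.04471354, -511.43212652,  303.50080113]), 'ee_rot': array([-4.66074181e-04,  9.93577547e-01,  1.13152272e-01,  5.91740452e-05]), 'force': array([-0.48904492, -0.04249419,  0.23288205]), 'wrist_torque': array([-0.02575588,  0.00524535,  0.01311994]), 'grip_width': 0.9964225934073776} 53.900000000000006
```

View pics/top0.png

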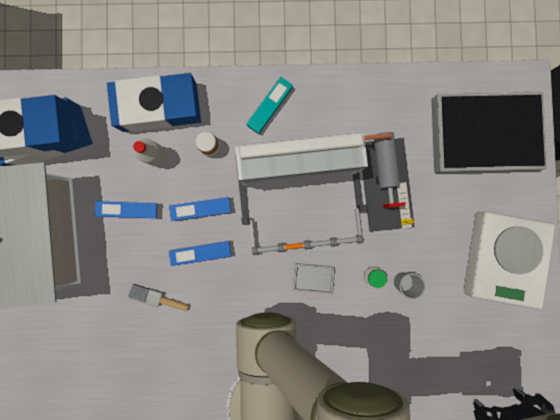

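View pics/scene0.png

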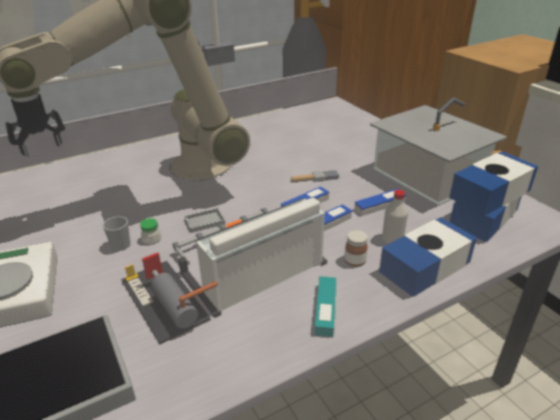

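View pics/wrist0.png

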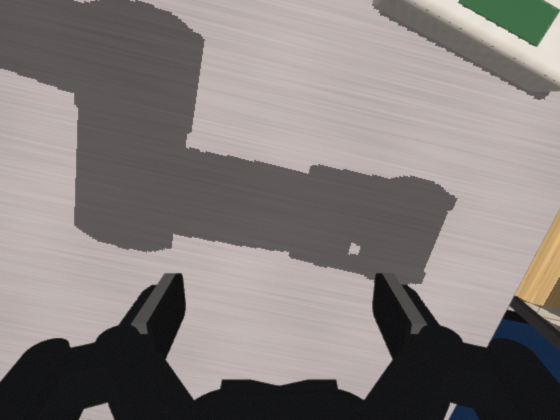

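The top view shows three blue-lidded boxes at (127,210), (200,209) and (200,253). The turquoise look-alike is at (270,105). The rest is folded, its orange grip at (293,246), with the red handle at (395,206) and yellow tab at (407,222).

```bash
cat >> h.py <<'E'
from scipy.spatial.transform import Rotation as R
def Rm(c):
    q=c['rotation']; return R.from_quat([q[1],q[2],q[3],q[0]]).as_matrix()
def foc(c): return c['img'].shape[0]/2/np.tan(np.radians(c['fov_y'])/2)
def ray(c,u,v):
    d=np.array([(u-c['cx'])/foc(c),(v-c['cy'])/foc(c),1.]); d=Rm(c)@d; return np.array(c['eye']),d/np.linalg.norm(d)
def atz(c,u,v,z):
    o,d=ray(c,u,v); return o+d*(z-o[2])/d[2]
def proj(c,p):
    q=Rm(c).T@(np.asarray(p,float)-c['eye']); return np.array([c['cx']+foc(c)*q[0]/q[2],c['cy']+foc(c)*q[1]/q[2]])
E
python3 - <<'E'
from h import *
names=['bed_edge','canopy_edge','rest_bar','rest_hinge','purge_grip','purge_mark','lane1','lane4','box1_centre','hood','jar','pan']
Z={'bed_edge':118,'canopy_edge':163,'rest_bar':30,'rest_hinge':30,'purge_grip':75,'purge_mark':34,'lane1':134,'lane4':134,'box1_centre':16,'hood':0}
for cam in('top','scene'):
    c=capture(cam)
    for n in names:
        for d in nets.boxes_of(cam,n)[:5]:
            u,v=d['location'][0]*560,d['location'][1]*420
            print(cam,n,round(d['score'],2),np.round([u,v]),np.round(atz(c,u,v,Z.get(n,0))))
c=capture('top')
i=c['img'][120:290,90:250]; cv2.imwrite('pics/a1.png',cv2.resize(i,None,fx=4,fy=4,interpolation=cv2.INTER_CUBIC)[:600,:,::-1])
i=c['img'][120:270,225:425]; cv2.imwrite('pics/a2.png',cv2.resize(i,None,fx=4,fy=4,interpolation=cv2.INTER_CUBIC)[:,:,::-1])
E
```

```text
top bed_edge 0.82 [356. 167.] [ 659. -243.  118.]
top canopy_edge 0.77 [352. 165.] [ 658. -224.  163.]
top rest_bar 0.71 [202. 252.] [441. 176.  30.]
top rest_bar 0.69 [310. 244.] [ 455. -125.   30.]
top rest_hinge 0.73 [348. 168.] [ 669. -240.   30.]
top purge_grip 0.72 [391. 200.] [ 574. -345.   75.]
top purge_mark 0.52 [404. 223.] [ 510. -392.   34.]
top lane1 0.63 [351. 168.] [ 656. -226.  134.]
top lane1 0.52 [391. 204.] [ 561. -328.  134.]
top lane4 0.63 [351. 168.] [ 656. -226.  134.]
top lane4 0.52 [391. 204.] [ 561. -328.  134.]
top hood 0.71 [350. 171.] [ 662. -251.    0.]
top jar 0.65 [208. 145.] [747. 158.   0.]
top pan 0.62 [312. 280.] [ 352. -131.    0.]
top pan 0.25 [353. 167.] [ 675. -258.    0.]
scene bed_edge 0.6 [230. 264.] [ 710. -199.  118.]
scene bed_edge 0.32 [151. 233.] [ 492. -325.  118.]
scene canopy_edge 0.56 [230. 272.] [ 784. -229.  163.]
scene canopy_edge 0.26 [132. 276.] [ 685. -419.  163.]
scene rest_bar 0.97 [212. 232.] [ 451. -143.   30.]
scene rest_hinge 0.86 [226. 266.] [ 612. -173.   30.]
scene purge_grip 0.74 [152. 266.] [ 569. -353.   75.]
scene purge_mark 0.43 [132. 275.] [ 527. -399.   34.]
scene purge_mark 0.25 [228. 270.] [ 634. -176.   34.]
scene lane1 0.74 [227. 269.] [ 740. -218.  134.]
scene lane4 0.74 [227. 269.] [ 740. -218.  134.]
scene box1_centre 0.36 [395. 220.] [666. 365.  16.]
scene hood 0.79 [228. 266.] [ 584. -155.    0.]
scene jar 0.72 [356. 247.] [694. 197.   0.]
scene pan 0.61 [122. 230.] [ 264. -368.    0.]
scene pan 0.58 [207. 217.] [ 330. -114.    0.]
scene pan 0.28 [152. 261.] [ 455. -329.   -0.]
```

View pics/a1.png

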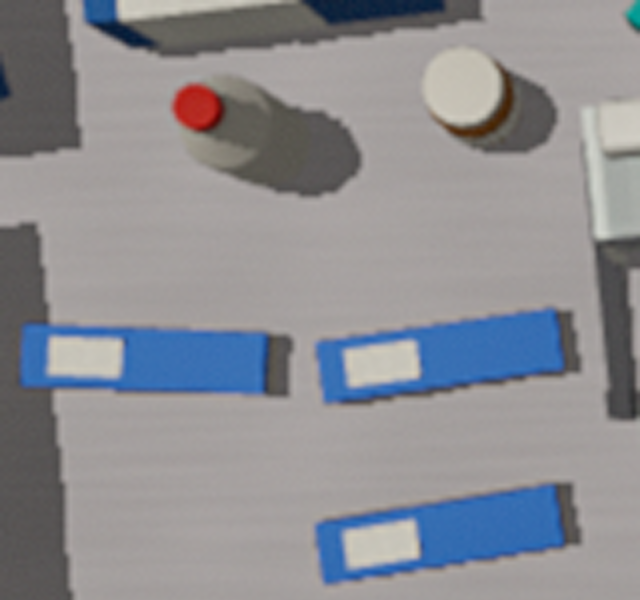

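View pics/a2.png

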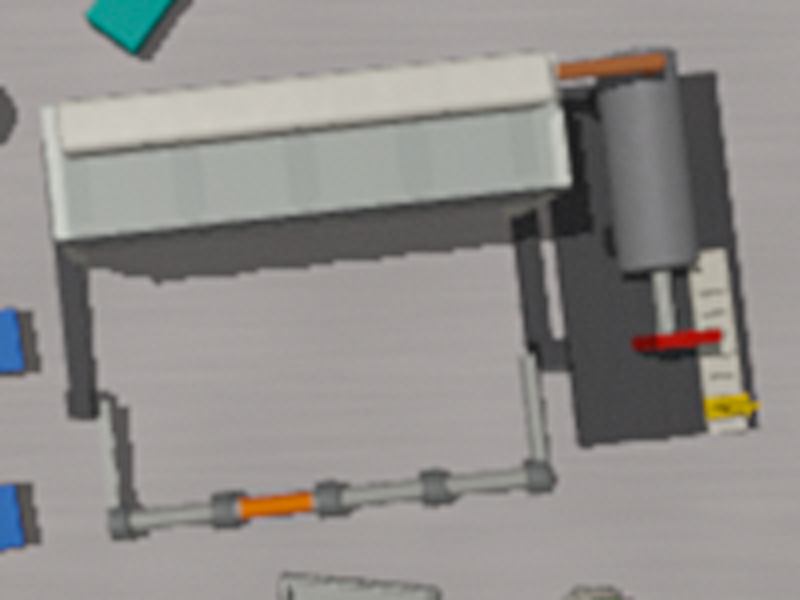

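```bash
python3 - <<'E'
from h import *
from scipy.optimize import least_squares
c=capture('top')
f=lambda u,v:(225+u/4-.375,120+v/4-.375)
col=[(128,521),(228,508),(332,496),(436,485),(539,475)]
for p in col+[]: print('collar',np.round(atz(c,*f(*p),30),1))
for p in [(62,240),(568,187)]: print('can',np.round(atz(c,*f(*p),171),1))
P=[(f(228,508),(-85,74,30)),(f(332,496),(-85,0,30)),(f(436,485),(-85,-74,30)),(f(62,240),(100,160,171)),(f(568,187),(100,-160,171)),(f(277,505),(-85,37,30))]
def W(x,h):
    a=x[2]; return np.array([x[0]+np.cos(a)*h[0]-np.sin(a)*h[1],x[1]+np.sin(a)*h[0]+np.cos(a)*h[1],h[2]])
def res(x): return np.concatenate([proj(c,W(x,h))-uv for uv,h in P])
s=least_squares(res,[550,-130,.1]); print(s.x,np.round(s.fun,1))
for n,h in dict(bar=(-85,37,30),barup=(-85*np.cos(1.87),37,111),mark=None,purge=(0,-245,75)).items():
    if h: print(n,np.round(W(s.x,h)))
a=s.x[2]
for n,p,z in (('handle',(677,338),100),('mark',(729,406),54)):
    w=atz(c,*f(*p),z)-W(s.x,(0,0,0)); print(n,'hood',w[0]*np.cos(a)+w[1]*np.sin(a),-w[0]*np.sin(a)+w[1]*np.cos(a))
# boxes via colour
hsv=cv2.cvtColor(c['img'],cv2.COLOR_RGB2HSV)
m=cv2.inRange(hsv,(105,120,60),(120,255,255)); m=cv2.morphologyEx(m,cv2.MORPH_CLOSE,np.ones((9,9)))
for k in cv2.findContours(m,0,2)[0]:
    if 500<cv2.contourArea(k)<2500:
        w=np.array([atz(c,*q,32)[:2] for q in k[:,0]],np.float32); print(cv2.minAreaRect(k)[0],cv2.minAreaRect(w))
E
```

```text
collar [443.3  23.6  30. ]
collar [450.7 -46.5  30. ]
collar [ 457.3 -119.5   30. ]
collar [ 463.2 -192.6   30. ]
collar [ 468.5 -265.2   30. ]
can [628.3  54.7 171. ]
can [ 654.3 -258.7  171. ]
[ 5.41441621e+02 -1.11296808e+02  8.73237852e-02] [-0.5  0.1 -0.3  0.2 -0.1  0.  -0.8  0.5  1.3 -0.3  0.4 -0.6]
bar [454. -82.  30.]
barup [563. -72. 111.]
purge [ 563. -355.   75.]
handle hood -0.9957233879352749 -234.01554177354888
mark hood -51.65206708042062 -277.89550684697014
(199.54269409179688, 253.2633514404297) ((437.8898620605469, 182.47360229492188), (42.804405212402344, 169.03790283203125), 7.841883659362793)
(125.55474853515625, 209.5492706298828) ((564.2931518554688, 386.7214050292969), (170.97010803222656, 42.70375061035156), 86.53128051757812)
(199.73001098632812, 208.61001586914062) ((562.185302734375, 180.10618591308594), (42.79420471191406, 168.61302185058594), 6.862155437469482)
(179.64617919921875, 99.16923522949219) ((872.9911499023438, 232.1366424560547), (143.5037384033203, 100.07343292236328), 6.17273473739624)
```

Measured: hood origin near (541,-111) with yaw about 5°, and three boxes at world (438,182), (564,387) and (562,180). The turquoise one at (270,105) is not meant. No fourth box shows. I'll move above the rest's grip and refine with the wrist camera.

```bash
cat >> h.py <<'E'
def cur():
    s=readout.sense(); q=s['ee_rot']; M=R.from_quat([q[1],q[2],q[3],q[0]]).as_matrix()
    return np.array(s['eef_pos']),np.degrees(np.arctan2(M[1,0],M[0,0])),s
def plan(*wps, p=None,yaw=None, step=4.5, dec=2):
    """wps: (x,y,z,yawdeg)"""
    if p is None: p,yaw,_=cur()
    p=np.array(p,float); out=[]
    for x,y,z,w in wps:
        t=np.array([x,y,z],float); dw=(w-yaw+180)%360-180
        if abs(w)>180.01: dw=w-yaw
        n=max(1,int(np.ceil(np.linalg.norm(t-p)/(step*10))),int(np.ceil(abs(dw)/8.4)))
        for k in range(n):
            d=(t-p)/(n-k); a=np.radians(yaw); c,s_=np.cos(a),np.sin(a)
            r=[round(( c*d[0]+s_*d[1])/10,dec),round((s_*d[0]-c*d[1])/10,dec),round(-d[2]/10,dec),round(-dw/n,1)]
            p=p+np.array([c*r[0]+s_*r[1],s_*r[0]-c*r[1],-r[2]])*10; yaw-=r[3]; out.append(r)
    for i in range(0,len(out),8): print(str(out[i:i+8]).replace(' ',''))
    print('end',np.round(p,1),round(yaw,1))
E
python3 - <<'E'
from h import *
plan((454,-82,250,95))
E
```

```text
[[np.float64(3.26),np.float64(-2.64),np.float64(0.41),np.float64(-6.3)],[np.float64(3.53),np.float64(-2.26),np.float64(0.41),np.float64(-6.3)],[np.float64(3.76),np.float64(-1.86),np.float64(0.42),np.float64(-6.3)],[np.float64(3.94),np.float64(-1.44),np.float64(0.41),np.float64(-6.3)],[np.float64(4.07),np.float64(-1.0),np.float64(0.42),np.float64(-6.3)],[np.float64(4.16),np.float64(-0.55),np.float64(0.41),np.float64(-6.3)],[np.float64(4.19),np.float64(-0.09),np.float64(0.42),np.float64(-6.3)],[np.float64(4.18),np.float64(0.38),np.float64(0.41),np.float64(-6.3)]]
[[np.float64(4.11),np.float64(0.83),np.float64(0.42),np.float64(-6.3)],[np.float64(4.0),np.float64(1.28),np.float64(0.41),np.float64(-6.3)],[np.float64(3.83),np.float64(1.71),np.float64(0.42),np.float64(-6.3)],[np.float64(3.62),np.float64(2.12),np.float64(0.41),np.float64(-6.3)],[np.float64(3.37),np.float64(2.5),np.float64(0.42),np.float64(-6.3)]]
end [454. -82. 250.] 94.9
```

```bash
sed -i 's/r=\[round((/r=[round(float/;' h.py; python3 - <<'E'
s=open('h.py').read()
import re
s=re.sub(r"r=\[round.*\n","r=[round(float(v),dec) for v in ((c*d[0]+s_*d[1])/10,(s_*d[0]-c*d[1])/10,-d[2]/10)]+[round(float(-dw/n),1)]\n",s)
s=s.replace('dec=2','dec=1')
open('h.py','w').write(s)
E
python3 - <<'E'
from h import *
plan((454,-82,250,95))
E
```

```text
[[3.3,-2.6,0.4,-6.3],[3.5,-2.3,0.4,-6.3],[3.8,-1.9,0.4,-6.3],[3.9,-1.4,0.4,-6.3],[4.1,-1.0,0.4,-6.3],[4.2,-0.5,0.4,-6.3],[4.2,-0.1,0.4,-6.3],[4.2,0.4,0.4,-6.3]]
[[4.1,0.8,0.4,-6.3],[4.0,1.3,0.4,-6.3],[3.8,1.7,0.5,-6.3],[3.6,2.1,0.4,-6.3],[3.4,2.4,0.5,-6.3]]
end [453.8 -81.9 249.9] 94.9
```

apply_moves --pt "3.3 -2.6 0.4 -6.3" --pt "3.5 -2.3 0.4 -6.3" --pt "3.8 -1.9 0.4 -6.3" --pt "3.9 -1.4 0.4 -6.3" --pt "4.1 -1.0 0.4 -6.3" --pt "4.2 -0.5 0.4 -6.3" --pt "4.2 -0.1 0.4 -6.3" --pt "4.2 0.4 0.4 -6.3"

```text
time_s: 2.35
eef_pos: [326.7, -245.5, 272.0]
ee_rot: [0.0, 0.85, 0.527, 0.0]
force: [1.2, -1.7, -0.7]
grip_width: 1.003
```

apply_moves --pt "4.1 0.8 0.4 -6.3" --pt "4.0 1.3 0.4 -6.3" --pt "3.8 1.7 0.5 -6.3" --pt "3.6 2.1 0.4 -6.3" --pt "3.4 2.4 0.5 -6.3" --pt "0 0 0 0"

```text
time_s: 2.95
eef_pos: [455.1, -78.7, 249.3]
ee_rot: [-0.0, 0.673, 0.739, 0.0]
force: [-0.4, -1.0, 0.5]
grip_width: 1.003
```

```bash
python3 - <<'E'
from h import *
print(cur()[:2]); c=snap('wrist','w1.png'); print(c['eye'],proj(c,(454,-82,30)))
for d in nets.boxes_of('wrist','rest_bar')[:3]:
    u,v=d['location'][0]*560,d['location'][1]*420; print(d['score'],u,v,atz(c,u,v,30))
E
```

```text
(array([455.14699005, -78.65225831, 249.3209357 ]), np.float64(95.33839910647715))
[448.30883212   2.42307751 319.74927338] [275.99518853 196.81511547]
0.7 277.704 193.998 [455.31138323 -79.18826423  30.        ]
```

View pics/w1.png

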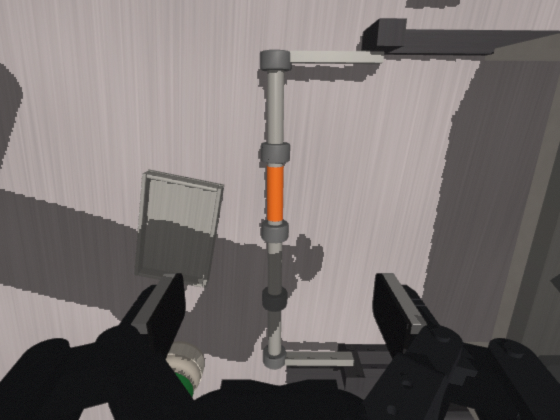

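The orange grip stretch is at (276,193), with the collars at (275,153) and (275,231) either side. It agrees with my estimate to about 3 mm.

```bash
python3 - <<'E'
from h import *
c=capture('wrist')
P=np.array([atz(c,u,v,30)[:2] for u,v in [(275,60),(275,153),(275,231),(274,298),(274,356)]])
print(P.round(1)); d=P[0]-P[-1]; print(np.degrees(np.arctan2(-d[0],d[1])), np.linalg.norm(np.diff(P,axis=0),axis=1))
plan((454.5,-80,90,95.0),(454.5,-80,80,95.0))
E
```

```text
[[ 442.2   29.2]
 [ 448.4  -45.3]
 [ 454.5 -118.9]
 [ 459.6 -192.5]
 [ 465.6 -265.7]]
4.542442108755229 [74.79244577 73.88484902 73.76285088 73.38569207]
[[0.1,0.0,4.0,-0.0],[0.0,0.0,4.0,-0.0],[0.1,0.1,4.0,-0.0],[0.0,0.0,4.0,-0.0],[0.0,0.0,1.0,-0.1]]
end [454.4 -80.1  79.9] 95.0
```

apply_moves --pt "0.1 0 4 0" --pt "0 0 4 0" --pt "0 0.1 4 0" --pt "0 0 4 0" --pt "0 0 0.8 0" --pt "0 0 0 0"

```text
time_s: 3.7
eef_pos: [454.3, -81.6, 81.9]
ee_rot: [-0.001, 0.677, 0.736, -0.0]
force: [-0.3, -0.3, 0.4]
grip_width: 0.998
```

apply_moves --pt "0 0 0 0" --pt "0 0 0 0" --pt "0 0 0 0" --pt "0 0 0 0" --pt "0 0 0 0" --pt "0 0 0 0" --pt "0 0 0 0" --pt "0 0 0 0" --grip 0.5 --force 40

```text
time_s: 4.5
eef_pos: [452.3, -80.7, 82.0]
ee_rot: [-0.003, 0.676, 0.737, -0.002]
force: [-18.1, -4.8, 15.2]
grip_width: 0.144
```

```bash
python3 - <<'E'
from h import *
p,y,s=cur();print(p,y,s['force'],s['grip_width'],ctrl.grip_depth); c=snap('wrist','w2.png')
E
```

```text
[452.30451858 -80.71750469  81.99699561] 94.95475945023875 [-18.05527204  -4.83291493  15.16642647] 0.14437010716362134 53.900000000000006
```

View pics/w2.png

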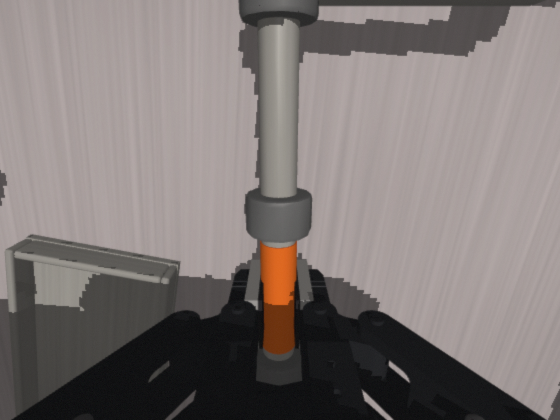

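```bash
python3 - <<'E'
import numpy as np
t=np.linspace(0,1.87,17); x=-8.5*np.cos(t); z=8.5*np.sin(t)
print([[0,round(a,1),round(-b,1),0] for a,b in zip(np.diff(np.round(x,1)),np.diff(np.round(z,1)))])
E
```

```text
[[0, np.float64(0.1), np.float64(-1.0), 0], [0, np.float64(0.1), np.float64(-1.0), 0], [0, np.float64(0.3), np.float64(-0.9), 0], [0, np.float64(0.4), np.float64(-0.9), 0], [0, np.float64(0.5), np.float64(-0.9), 0], [0, np.float64(0.6), np.float64(-0.8), 0], [0, np.float64(0.7), np.float64(-0.7), 0], [0, np.float64(0.8), np.float64(-0.6), 0], [0, np.float64(0.8), np.float64(-0.6), 0], [0, np.float64(0.9), np.float64(-0.4), 0], [0, np.float64(0.9), np.float64(-0.4), 0], [0, np.float64(1.0), np.float64(-0.2), 0], [0, np.float64(1.0), np.float64(-0.1), 0], [0, np.float64(1.0), np.float64(-0.0), 0], [0, np.float64(0.9), np.float64(0.1), 0], [0, np.float64(1.0), np.float64(0.3), 0]]
```

apply_moves --pt "0 -0.2 -0.1 0" --pt "0 0 0 0" --force 30

```text
time_s: 4.75
eef_pos: [451.9, -80.8, 82.6]
ee_rot: [-0.001, 0.676, 0.737, -0.0]
force: [-4.4, -0.8, -3.7]
grip_width: 0.148
```

apply_moves --pt "0 0.1 -1.0 0" --pt "0 0.1 -1.0 0" --pt "0 0.3 -0.9 0" --pt "0 0.4 -0.9 0" --pt "0 0.5 -0.9 0" --pt "0 0.6 -0.8 0" --pt "0 0.7 -0.7 0" --pt "0 0.8 -0.6 0"

```text
time_s: 5.55
eef_pos: [483.3, -78.0, 152.4]
ee_rot: [-0.006, 0.675, 0.737, -0.005]
force: [-45.4, -5.3, 41.6]
grip_width: 0.148
```

apply_moves --pt "0 -0.3 -0.2 0" --pt "0 0 0 0" --force 20

```text
time_s: 5.75
eef_pos: [484.4, -77.9, 154.1]
ee_rot: [-0.0, 0.676, 0.737, 0.0]
force: [-8.2, 2.3, 6.5]
grip_width: 0.15
```

apply_moves --pt "0 0.9 -0.5 0" --pt "0 0.9 -0.4 0" --pt "0 1.0 -0.3 0" --pt "0 1.0 -0.2 0" --pt "0 0 0 0"

```text
time_s: 6.25
eef_pos: [523.5, -74.7, 168.7]
ee_rot: [0.001, 0.676, 0.737, 0.001]
force: [-5.9, 3.4, 10.0]
grip_width: 0.146
```

apply_moves --pt "0 1.0 -0.1 0" --pt "0 1.0 0.1 0" --pt "0 0.7 0.1 0" --pt "0 0.3 0.1 0" --pt "0 0 0 0"

```text
time_s: 6.75
eef_pos: [553.5, -72.2, 165.7]
ee_rot: [0.001, 0.676, 0.737, 0.001]
force: [-0.2, 2.6, 5.8]
grip_width: 0.147
```

apply_moves --pt "0 0.3 0.1 0" --pt "0 0.2 0.1 0" --pt "0 0.2 0 0" --pt "0 0 0 0"

```text
time_s: 7.15
eef_pos: [560.1, -71.6, 163.5]
ee_rot: [0.001, 0.676, 0.737, 0.001]
force: [0.3, 5.0, 4.9]
grip_width: 0.147
```

apply_moves --pt "0 0.2 0.1 0" --pt "0 0.2 0.1 0" --pt "0 0 0 0"

```text
time_s: 7.45
eef_pos: [561.8, -71.5, 163.0]
ee_rot: [-0.002, 0.676, 0.737, -0.002]
force: [-23.9, 2.2, 29.4]
grip_width: 0.147
```

apply_moves --pt "0 -0.1 -0.2 0" --pt "0 0 0 0"

```text
time_s: 7.65
eef_pos: [561.5, -71.5, 163.2]
ee_rot: [-0.001, 0.676, 0.737, -0.001]
force: [-9.3, 2.1, 8.3]
grip_width: 0.149
```

apply_moves --pt "0 0 0 0" --pt "0 0 0 0" --pt "0 0 0 0" --pt "0 0 0 0" --pt "0 0 0 0" --grip 5

```text
time_s: 8.15
eef_pos: [562.4, -71.7, 162.8]
ee_rot: [0.0, 0.676, 0.737, 0.0]
force: [-1.0, 0.5, -0.1]
grip_width: 0.585
```

apply_moves --pt "0 0 -2 0" --pt "0 0 -4 0" --pt "0 0 -4 0" --pt "0 0 -4 0" --pt "0 0 0 0"

```text
time_s: 8.65
eef_pos: [563.4, -71.9, 308.5]
ee_rot: [0.005, 0.676, 0.737, 0.002]
force: [-1.0, 0.8, 0.4]
grip_width: 0.584
```

```bash
python3 - <<'E'
from h import *
p,y,s=cur();print(p,y,s['force'],s['grip_width'],s['time_s']); c=snap('wrist','w3.png');print(c['eye']); snap('scene','s3.png')
E
```

```text
[563.40739685 -71.90786229 308.49399526] 94.90330560248826 [-0.9722081   0.75601914  0.35728344] 0.584377579657349 8.65
[556.48087674   9.52360411 378.48553982]
```

View pics/w3.png

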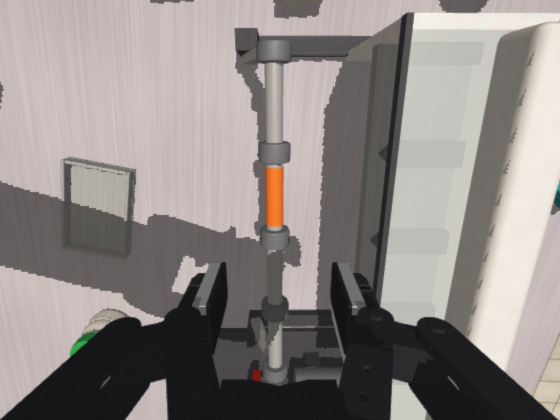

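View pics/s3.png

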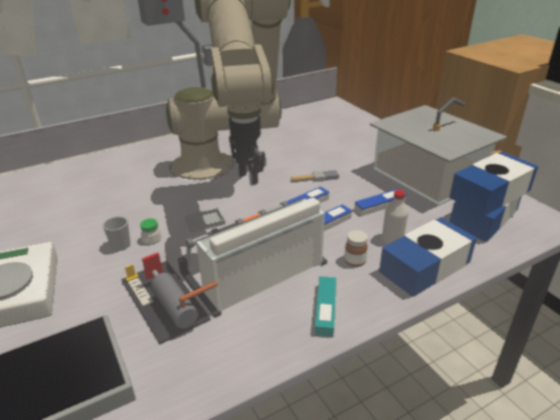

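The rest stays up: its bar runs at column 275, with collars at rows 48, 152, 237 and 307. Guide noses show at about (383,154) and (375,240). Next I refine the hood frame.

```bash
python3 - <<'E'
from h import *
c=capture('wrist')
P=np.array([atz(c,u,v,111)[:2] for u,v in [(274,48),(275,152),(275,237),(275,307)]])
print(P.round(1)); d=P[0]-P[-1]; a=np.arctan2(-d[0],d[1]); print(np.degrees(a), np.linalg.norm(np.diff(P,axis=0),axis=1))
ys=np.array([148,74,0,-74]); 
for aa in (a,np.radians(4.9)):
    o=[P[i]-np.array([25*np.cos(aa)-ys[i]*np.sin(aa),25*np.sin(aa)+ys[i]*np.cos(aa)]) for i in (1,2,3)]
    print(np.round(o,1),np.mean(o,0))
for uv in[(383,154),(375,240)]: print(atz(c,*uv,123))
i=c['img'][100:300,240:500]; cv2.imwrite('pics/w3c.png',cv2.resize(i,None,fx=3,fy=3,interpolation=cv2.INTER_CUBIC)[:,:,::-1])
E
```

```text
[[ 550.2   44.1]
 [ 557.1  -30.4]
 [ 563.1 -103.4]
 [ 568.9 -174.1]]
4.885746695159918 [74.81372192 73.25891067 70.90929954]
[[ 538.5 -106.3]
 [ 538.2 -105.6]
 [ 537.7 -102.5]] [ 538.08712959 -104.78065204]
[[ 538.5 -106.3]
 [ 538.2 -105.6]
 [ 537.6 -102.5]] [ 538.08766004 -104.78684855]
[638.89218423 -23.1199122  123.        ]
[645.50748683 -93.95205714 123.        ]
```

View pics/w3c.png

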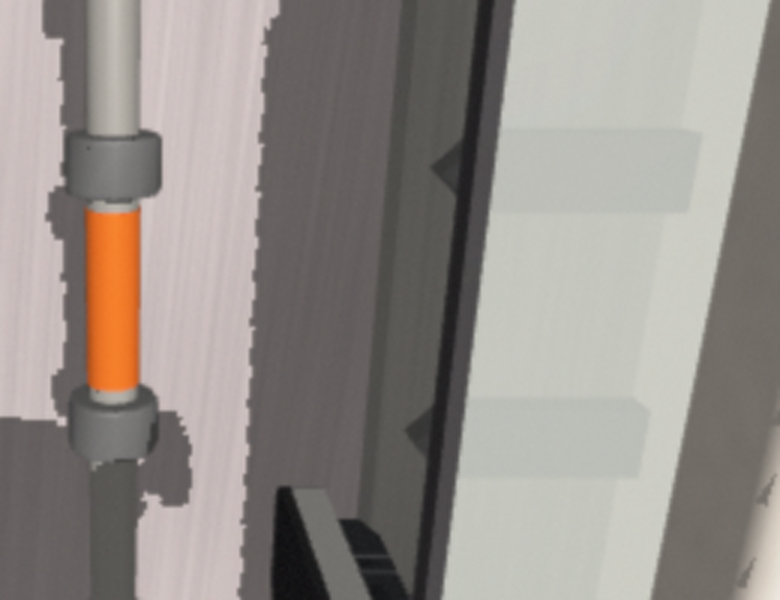

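```bash
python3 - <<'E'
from h import *
c=capture('wrist')
a=np.radians(4.9); Rz=np.array([[np.cos(a),-np.sin(a)],[np.sin(a),np.cos(a)]])
for uv,z,h in [((278,168.7),114,(25,62)),((278,229.7),114,(25,12)),((384,156),123,(None,74)),((375,244.3),123,(None,0)),((435,142.3),128,(None,84)),((425,257),128,(None,-10)),((430,170.3),128,(None,64)),((427,232),128,(None,10))]:
    w=Rz.T@(atz(c,*uv,z)[:2]); print(uv,np.round(w,1), 'y0h',round(w[1]-h[1],1), w[0]-(h[0] or 0))
print(Rz.T@[538.1,-104.8])
E
```

```text
(278, 168.7) [554.1 -90.2] y0h -152.2 529.1468079385654
(278, 229.7) [ 554.1 -142.4] y0h -154.4 529.1113516578839
(384, 156) [634.5 -78.7] y0h -152.7 634.4531000743177
(375, 244.3) [ 634.4 -151.8] y0h -151.8 634.4166004018568
(435, 142.3) [669.2 -67.8] y0h -151.8 669.1908721279102
(425, 257) [ 675.  -160.9] y0h -150.9 674.9809961682323
(430, 170.3) [668.6 -88.6] y0h -152.6 668.5592276383093
(427, 232) [ 673.5 -138.7] y0h -148.7 673.4575247418663
[ 527.18171034 -150.37983338]
```

```bash
cat >> h.py <<'E'
A0=np.radians(4.85); RZ=np.array([[np.cos(A0),-np.sin(A0)],[np.sin(A0),np.cos(A0)]]); O0=np.array([529.5,-152.5])
def hood(hx,hy): return RZ@(O0+[hx,hy])
def tohood(w): return RZ.T@np.asarray(w)[:2]-O0
def findboxes(c,z=32,amin=400,amax=2500):
    hsv=cv2.cvtColor(c['img'],cv2.COLOR_RGB2HSV)
    m=cv2.inRange(hsv,(105,120,60),(120,255,255)); m=cv2.morphologyEx(m,cv2.MORPH_CLOSE,np.ones((9,9)))
    for k in cv2.findContours(m,0,2)[0]:
        if amin<cv2.contourArea(k)<amax:
            w=np.array([atz(c,*q,z)[:2] for q in k[:,0]],np.float32); r=cv2.minAreaRect(w)
            b=cv2.boxPoints(r); e=max((b[1]-b[0],b[2]-b[1]),key=np.linalg.norm)
            print(np.round(cv2.minAreaRect(k)[0]),np.round(r[0],1),np.round(r[1]),'long',round(float(np.degrees(np.arctan2(e[1],e[0])))%180,1))
E
python3 - <<'E'
from h import *
c=snap('top','t4.png'); findboxes(c)
plan((555,110,200,97))
E
```

```text
[200. 253.] [438.  182.3] [ 43. 169.] long 98.1
[125. 210.] [564.3 386.9] [171.  43.] long 86.6
[200. 209.] [562.  180.3] [ 43. 169.] long 96.9
[180.  99.] [873. 232.] [144. 100.] long 6.2
[[3.6,0.2,2.0,-0.4],[3.6,0.2,2.0,-0.4],[3.6,0.2,2.0,-0.4],[3.7,0.2,2.1,-0.4],[3.6,0.3,2.0,-0.4]]
end [555.  109.6 200.5] 96.9
```

View pics/t4.png

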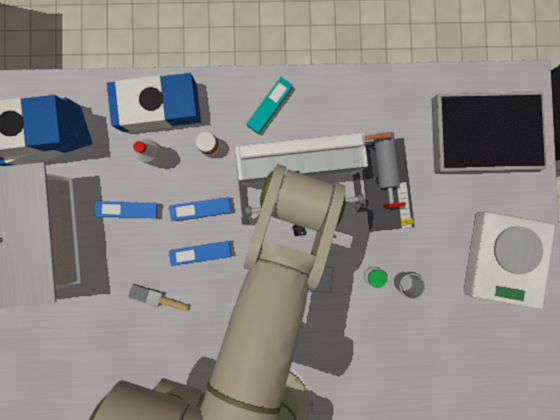

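```bash
python3 - <<'E'
from h import *
plan((565.5,140.5,150,96.9),(565.5,140.5,79,96.9))
E
```

```text
[[3.5,0.4,2.5,-0.3],[3.5,0.4,2.5,-0.3],[3.5,0.4,2.5,-0.3],[3.5,0.4,2.5,-0.3],[3.5,0.4,2.6,-0.3],[3.6,0.4,2.5,-0.3],[-0.0,0.0,3.6,-0.1],[-0.0,0.0,3.5,-0.1]]
end [565.1 140.8  79.5] 96.9
```

apply_moves --pt "3.5 0.4 2.5 -0.3" --pt "3.5 0.4 2.5 -0.3" --pt "3.5 0.4 2.5 -0.3" --pt "3.5 0.4 2.5 -0.3" --pt "3.5 0.4 2.5 -0.3" --pt "3.6 0.4 2.5 -0.4" --pt "0 0 0 0" --grip 7.5 --force 70

```text
time_s: 9.6
eef_pos: [563.0, 144.2, 148.3]
ee_rot: [-0.003, 0.662, 0.749, -0.003]
force: [-0.7, -0.7, 0.4]
grip_width: 0.88
```

```bash
python3 - <<'E'
from h import *
p,y,s=cur();print(p,y,s['force'],s['grip_width'],s['time_s']); c=snap('wrist','w5.png'); findboxes(c,32,3000,1e6)
E
```

```text
[563.01685178 144.16903625 148.33596939] 97.03390453721735 [-0.7098097  -0.68116473  0.35760504] 0.8798024734937121 9.6
[288. 157.] [563. 183.] [ 43. 168.] long 96.9
[ 65. 139.] [440.5 179.6] [ 49. 157.] long 97.8
```

View pics/w5.png

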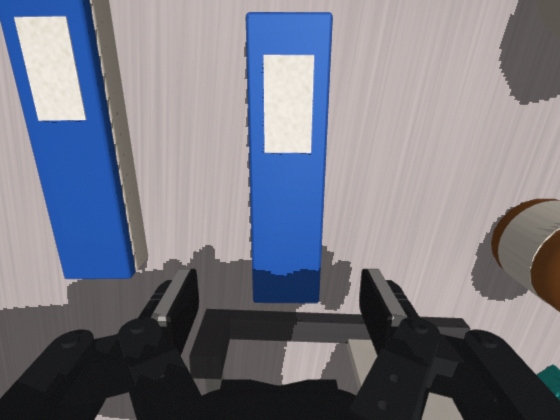

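The box to be grasped spans (290,15) to (287,300), blue lid and white label. Centre is about (562.5,182). I descend and grip its right end.

apply_moves --pt "-0.1 0.4 2.0 0" --pt "0 0 2.5 0" --pt "0 0 2.4 0" --pt "0 0 0 0"

```text
time_s: 10.05
eef_pos: [568.3, 139.0, 81.4]
ee_rot: [-0.002, 0.664, 0.747, -0.002]
force: [-0.4, 0.3, 1.3]
grip_width: 0.879
```

apply_moves --pt "0 0 0 0" --pt "0 0 0 0" --pt "0 0 0 0" --pt "0 0 0 0" --pt "0 0 0 0" --pt "0 0 0 0" --grip 2

```text
time_s: 10.65
eef_pos: [570.4, 140.0, 85.9]
ee_rot: [0.001, 0.664, 0.748, 0.001]
force: [-1.5, -1.1, 7.1]
grip_width: 0.497
```

apply_moves --pt "0 0 -1 0" --pt "0 0 -2 0" --pt "0 0 -4 0" --pt "0 0 -4 0" --pt "0 0 -3 0" --pt "0 0 0 0"

```text
time_s: 11.25
eef_pos: [570.6, 140.3, 229.2]
ee_rot: [0.003, 0.664, 0.748, 0.003]
force: [0.3, -0.6, -2.9]
grip_width: 0.5
```

```bash
python3 - <<'E'
from h import *
p,y,s=cur();print(p,y,s['force'],s['grip_width'],s['time_s']); c=snap('wrist','w6.png');snap('scene','s6.png'); 
E
```

```text
[570.6060161  140.29761124 229.19089243] 96.8037672520107 [ 0.31135087 -0.62789627 -2.86786946] 0.4999209845375716 11.25
```

View pics/w6.png

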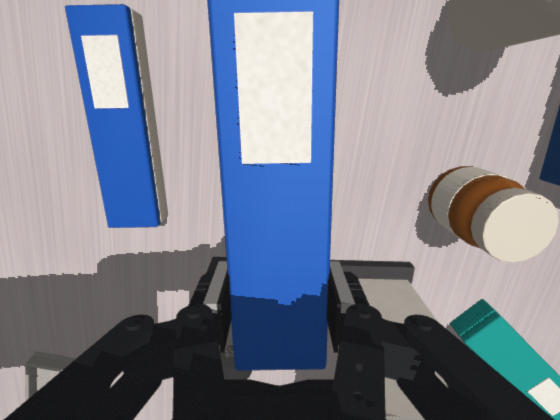

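View pics/s6.png

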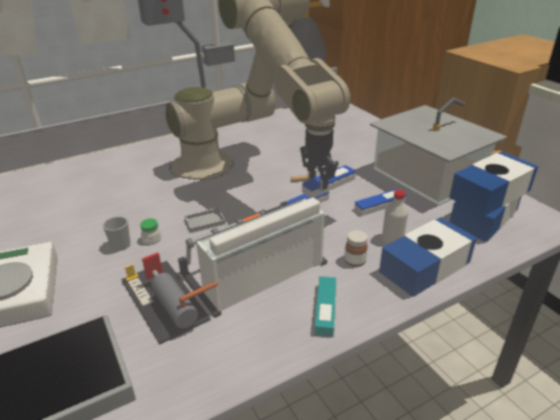

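apply_moves --pt "0 0 0 0" --pt "0 0 0 0"

```text
time_s: 11.55
eef_pos: [569.0, 140.1, 222.5]
ee_rot: [-0.001, 0.664, 0.748, -0.001]
force: [0.1, -0.5, -2.0]
grip_width: 0.496
```

```bash
cat > fit.py <<'E'
from h import *
from scipy.optimize import least_squares
def fitbox(c,p,yaw,show=True):
    """edges of lid of held box: returns height of lid below TCP, pitch, along offset of near end, lateral offset, rel yaw"""
    hsv=cv2.cvtColor(c['img'],cv2.COLOR_RGB2HSV)
    m=cv2.inRange(hsv,(105,120,40),(120,255,255)); m=cv2.morphologyEx(m,cv2.MORPH_CLOSE,np.ones((5,5)))
    L=[];Rr=[]
    for v in list(range(5,245,10)):
        # run containing column 285
        row=m[v]; col=285
        if not row[260:300].any() and not c['img'][v,285].min()>150: continue
        f=row.copy()
        l=col
        idx=np.where(f>0)[0]; idx=idx[(idx>170)&(idx<400)]
        if len(idx)<10: continue
        L.append((idx.min()-.5,v)); Rr.append((idx.max()+.5,v))
    col=[np.where(m[200:,u]>0)[0] for u in range(250,315,8)]
    B=[(u,200+k.max()+.5) for u,k in zip(range(250,315,8),col) if len(k)]
    a=np.radians(yaw); T=np.array([[np.cos(a),np.sin(a),0],[np.sin(a),-np.cos(a),0],[0,0,-1]])
    def tool(u,v,h,pt):  # intersection of ray with lid plane z=h+pt*x (tool)
        o,d=ray(c,u,v); o=T.T@(o-p); d=T.T@d
        t=(h+pt*o[0]-o[2])/(d[2]-pt*d[0]); return o+t*d
    def res(x):
        h,pt,y0,yr=x
        r=[]
        for (u,v) in L: q=tool(u,v,h,pt); r.append(q[1]-y0-yr*q[0]+22)
        for (u,v) in Rr: q=tool(u,v,h,pt); r.append(q[1]-y0-yr*q[0]-22)
        return np.array(r)
    s=least_squares(res,[50,0,0,0],loss='soft_l1')
    if s.x[2]!=s.x[2]: pass
    xe=np.median([tool(u,v,s.x[0],s.x[1])[0] for u,v in B])
    print('lid below TCP %.1f pitch %.3f lat %.1f relyaw(deg) %.2f near end x %.1f rms %.2f n %d'%(s.x[0],s.x[1],s.x[2],np.degrees(s.x[3]),xe,np.sqrt(np.mean(s.fun**2)),len(L)))
    return s.x,xe
E
python3 - <<'E'
from fit import *
c=capture('wrist'); p,y,s=cur(); fitbox(c,p,y)
E
```

```text
lid below TCP 56.9 pitch 0.004 lat 0.5 relyaw(deg) -0.96 near end x -42.4 rms 0.11 n 24
```

```bash
python3 - <<'E'
from h import *
x,y=hood(-70,111); x2,y2=hood(30,111);print(x,y,x2,y2)
plan((x,y,225,4))
E
```

```text
461.36345829085195 -2.5018700816203165 561.0054040037106 5.952871461190569
[[-1.1,-1.0,-0.0,7.7],[-1.2,-0.9,-0.0,7.7],[-1.3,-0.7,-0.0,7.7],[-1.4,-0.5,-0.0,7.7],[-1.5,-0.3,-0.0,7.7],[-1.5,-0.2,-0.0,7.7],[-1.5,0.1,-0.0,7.7],[-1.5,0.2,-0.0,7.7]]
[[-1.4,0.4,-0.1,7.7],[-1.3,0.6,-0.0,7.7],[-1.2,0.8,-0.1,7.7],[-1.1,1.0,-0.0,7.7]]
end [461.8  -2.1 224.7] 4.4
```

apply_moves --pt "-1.1 -1.0 0 7.7" --pt "-1.2 -0.9 0 7.7" --pt "-1.3 -0.7 0 7.7" --pt "-1.4 -0.5 0 7.7" --pt "-1.5 -0.3 0 7.7" --pt "-1.5 -0.2 0 7.7" --pt "-1.5 0.1 0 7.7" --pt "-1.5 0.2 0 7.7"

```text
time_s: 12.4
eef_pos: [496.7, 43.8, 223.3]
ee_rot: [-0.0, 0.954, 0.3, -0.001]
force: [-0.2, 0.0, -3.2]
grip_width: 0.498
```

apply_moves --pt "-1.4 0.4 0 7.7" --pt "-1.3 0.6 0 7.7" --pt "-1.2 0.8 0 7.7" --pt "-1.1 1.0 0 7.7" --pt "0 0 0 0" --pt "0 0 0 0"

```text
time_s: 13.0
eef_pos: [462.2, -1.9, 223.7]
ee_rot: [-0.0, 0.999, 0.04, -0.0]
force: [-0.5, 0.1, -2.7]
grip_width: 0.492
```

```bash
python3 - <<'E'
from fit import *
p,y,s=cur();print(p,y,s['force'],s['grip_width'],s['time_s']); c=snap('wrist','w7.png'); fitbox(c,p,y);print(tohood(p))
for h in [(25,74),(25,148),(100,74),(100,152)]: print(h,proj(c,[*hood(*h),111 if h[0]==25 else 118]).round())
E
```

```text
[462.20273004  -1.92618595 223.68270329] 4.5377229695879855 [-0.45571582  0.07094496 -2.67843069] 0.49179881973197725 13.0
lid below TCP 56.3 pitch 0.001 lat 0.5 relyaw(deg) -1.10 near end x -41.0 rms 0.12 n 24
[-69.11506069 111.50266461]
(25, 74) [350.  75.]
(25, 148) [206.  76.]
(100, 74) [ 364. -117.]
(100, 152) [ 180. -116.]
```

View pics/w7.png

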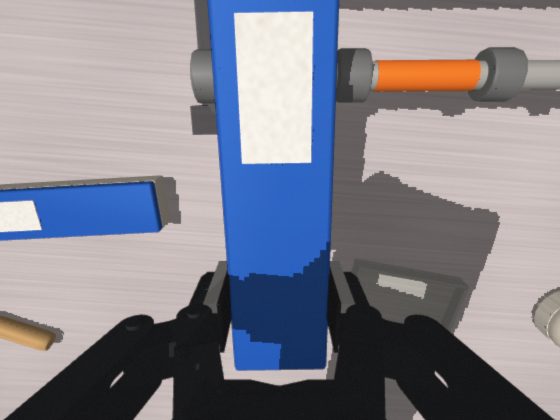

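```bash
python3 - <<'E'
from fit import *
c=capture('wrist')
for h in [(25,66,111),(25,66,124),(25,62,118),(25,12,118),(25,-8,120),(25,8,111),(25,37,118)]: print(h,proj(c,[*hood(*h[:2]),h[2]]).round(1))
i=c['img'][20:140,160:560]; cv2.imwrite('pics/w7c.png',cv2.resize(i,None,fx=2,fy=2,interpolation=cv2.INTER_CUBIC)[:,:,::-1])
E
```

```text
(25, 66, 111) [365.7  75.4]
(25, 66, 124) [372.5  73.6]
(25, 62, 118) [377.3  74.4]
(25, 12, 118) [478.4  73.8]
(25, -8, 120) [521.7  73.3]
(25, 8, 111) [478.4  74.8]
(25, 37, 118) [427.8  74.1]
```

View pics/w7c.png

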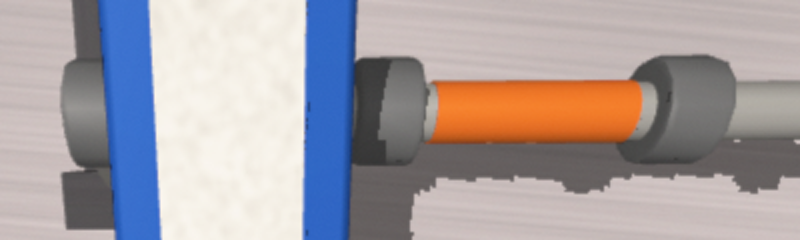

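apply_moves --pt "0 0 1.4 0.8" --pt "0 0 0 0" --pt "3 -0.1 0 0" --pt "3 0 0 0" --pt "2 -0.1 0 0" --pt "1.5 0 0 0" --pt "1 0 0 0" --pt "0 0 0 0"

```text
time_s: 13.9
eef_pos: [567.6, 6.9, 209.9]
ee_rot: [-0.0, 0.999, 0.032, 0.0]
force: [-0.1, -1.1, -2.6]
grip_width: 0.5
```

```bash
python3 - <<'E'
from fit import *
p,y,s=cur();print(p,y,s['force'],s['grip_width'],s['time_s']); c=snap('wrist','w8.png'); fitbox(c,p,y);print(tohood(p)); snap('scene','s8.png')
E
```

```text
[567.61049719   6.93243861 209.87915401] 3.702742902782244 [-0.07026889 -1.08061694 -2.64895887] 0.4999843013097075 13.9
lid below TCP 54.7 pitch 0.021 lat 0.2 relyaw(deg) -0.77 near end x -38.6 rms 0.12 n 7
[ 36.66426324 111.4176162 ]
```

View pics/w8.png

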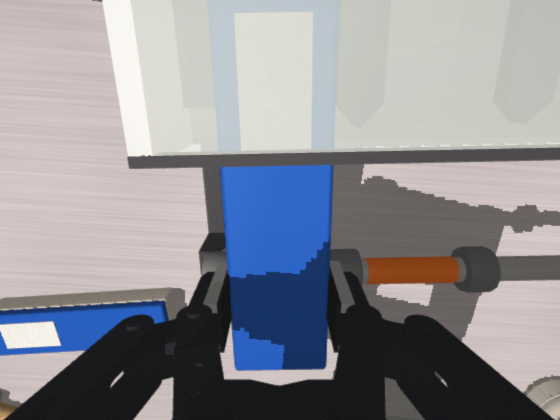

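View pics/s8.png

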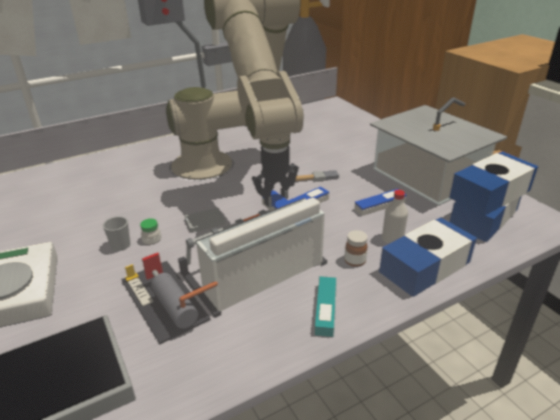

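The box is under the canopy between its guides (rows 0-160, columns 222-332), with no contact. Pushing on to the stop.

apply_moves --pt "0.3 0 0 0" --pt "0.2 0 0 0" --pt "0 0 0 0"

```text
time_s: 14.3
eef_pos: [570.8, 6.8, 209.7]
ee_rot: [-0.0, 0.999, 0.032, -0.002]
force: [-7.5, -1.0, -0.7]
grip_width: 0.497
```

apply_moves --pt "0.2 0 0 0" --pt "0 0 0 0"

```text
time_s: 14.5
eef_pos: [571.2, 6.8, 209.2]
ee_rot: [-0.0, 0.999, 0.032, -0.005]
force: [-18.2, -3.2, 4.3]
grip_width: 0.499
```

apply_moves --pt "-0.2 0 0.2 0" --pt "0 0 0.1 0" --pt "0 0 0 0"

```text
time_s: 14.8
eef_pos: [570.7, 6.8, 206.8]
ee_rot: [0.0, 1.0, 0.032, -0.002]
force: [-7.9, -1.6, 0.6]
grip_width: 0.499
```

apply_moves --pt "0 0 0.2 0" --pt "0 0 0 0"

```text
time_s: 15.0
eef_pos: [570.8, 6.8, 204.6]
ee_rot: [-0.0, 1.0, 0.031, -0.002]
force: [-6.2, -0.6, -2.6]
grip_width: 0.492
```

apply_moves --pt "0 0 0.2 0" --pt "0 0 0 0"

```text
time_s: 15.2
eef_pos: [570.8, 6.8, 204.1]
ee_rot: [0.0, 0.999, 0.032, -0.001]
force: [-11.7, -0.8, 9.5]
grip_width: 0.496
```

apply_moves --pt "0 0 0.2 0" --pt "0 0 0 0"

```text
time_s: 15.4
eef_pos: [570.7, 6.8, 203.9]
ee_rot: [0.0, 0.999, 0.032, -0.001]
force: [-20.4, -0.4, 24.0]
grip_width: 0.498
```

apply_moves --pt "0 0 -0.3 0" --pt "0 0 0 0"

```text
time_s: 15.6
eef_pos: [570.8, 6.8, 204.2]
ee_rot: [0.0, 1.0, 0.032, -0.001]
force: [-6.8, -1.9, -1.3]
grip_width: 0.499
```

apply_moves --pt "0 0 0 0" --pt "0 0 0 0" --pt "0 0 0 0" --pt "0 0 0 0" --grip 5.8

```text
time_s: 16.0
eef_pos: [572.0, 6.8, 204.1]
ee_rot: [0.0, 1.0, 0.031, 0.0]
force: [0.6, -0.9, -0.8]
grip_width: 0.679
```

apply_moves --pt "0 0 -2 0" --pt "0 0 -4 0" --pt "-2 0 -2 0" --pt "-4 0 0 0" --pt "0 0 0 0" --pt "0 0 0 0"

```text
time_s: 16.6
eef_pos: [511.8, 3.1, 284.4]
ee_rot: [0.0, 1.0, 0.031, 0.001]
force: [0.1, 0.2, 0.3]
grip_width: 0.678
```

```bash
python3 - <<'E'
from fit import *
p,y,s=cur();print(p,y,s['force'],s['grip_width'],s['time_s']); c=snap('wrist','w9.png'); findboxes(c,150,3000,1e6);print(tohood(p)); c=snap('top','t9.png'); findboxes(c)
E
```

```text
[511.80344288   3.0506509  284.41833843] 3.5782045524159827 [0.06487984 0.21288396 0.29099917] 0.6781816963109139 16.6
[104. 240.] [496.6 119.4] [ 28. 108.] long 97.9
[278. 115.] [581.7   7.3] [101.  43.] long 4.7
[-19.27116664 112.26806961]
[193. 254.] [435.5 199.8] [ 43. 134.] long 98.1
[125. 210.] [564.3 386.9] [171.  43.] long 86.6
[260. 194.] [600.7   9.8] [81. 48.] long 4.5
[180.  99.] [873.  232.1] [143. 100.] long 5.9
```

View pics/w9.png

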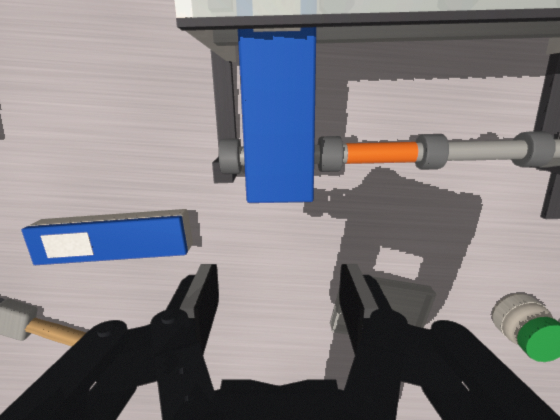

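View pics/t9.png

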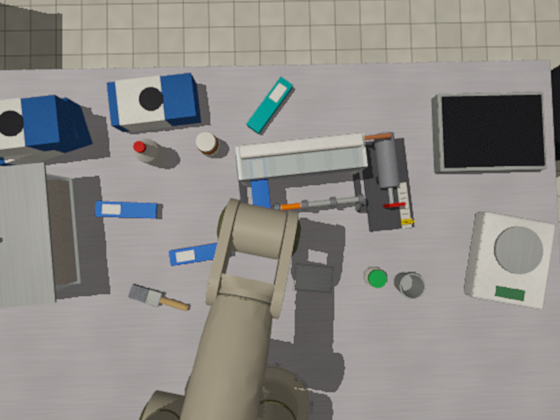

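Box 1 lies in lane 1 between collars, near end at (280,200), level. Next is the box at wrist (105,240), which is the one at top (200,253). It has a blue lid and white label, and the turquoise one is far away.

```bash
python3 - <<'E'
from fit import *
c=capture('wrist'); findboxes(c,32,3000,1e6)
plan((442.5,141,230,98),(442.5,141,150,98))
E
```

```text
[104. 241.] [440.3 183.7] [ 45. 171.] long 97.9
[276. 116.] [573.7   7.3] [159.  69.] long 4.6
[[-0.5,-1.2,0.4,-7.9],[-0.3,-1.2,0.5,-7.9],[-0.2,-1.3,0.4,-7.9],[0.0,-1.3,0.5,-7.9],[0.2,-1.3,0.4,-7.9],[0.4,-1.2,0.5,-7.9],[0.5,-1.2,0.4,-7.9],[0.7,-1.1,0.5,-7.9]]
[[0.8,-1.0,0.4,-7.9],[0.9,-0.9,0.5,-7.9],[1.1,-0.7,0.4,-7.9],[1.2,-0.6,0.5,-7.9],[-0.0,0.0,4.0,0.2],[-0.0,0.0,4.0,0.2]]
end [442.3 141.5 149.9] 98.0
```

apply_moves --pt "-0.5 -1.2 0.4 -7.9" --pt "-0.3 -1.2 0.5 -7.9" --pt "-0.2 -1.3 0.4 -7.9" --pt "0 -1.3 0.5 -7.9" --pt "0.2 -1.3 0.4 -7.9" --pt "0.4 -1.2 0.5 -7.9" --pt "0.5 -1.2 0.4 -7.9" --pt "0.7 -1.1 0.5 -7.9" --grip 7.5

```text
time_s: 17.55
eef_pos: [466.0, 96.0, 247.6]
ee_rot: [0.0, 0.833, 0.553, 0.0]
force: [0.1, -0.2, 0.3]
grip_width: 0.879
```

apply_moves --pt "0.8 -1.0 0.4 -7.9" --pt "0.9 -0.9 0.5 -7.9" --pt "1.1 -0.7 0.4 -7.9" --pt "1.2 -0.6 0.5 -7.9" --pt "0 0.3 4 0.2" --pt "0 0 4 0.2" --pt "0 0 0 0"

```text
time_s: 18.25
eef_pos: [443.1, 142.0, 146.1]
ee_rot: [-0.003, 0.656, 0.755, -0.003]
force: [1.0, 0.2, -0.0]
grip_width: 0.873
```

```bash
python3 - <<'E'
from fit import *
p,y,s=cur();print(p,y,s['force'],s['grip_width'],s['time_s']); c=snap('wrist','w10.png'); findboxes(c,32,3000,1e6)
E
```

```text
[443.06957591 142.02281829 146.11059094] 98.00101404127216 [ 0.9834124   0.17872498 -0.02718322] 0.8729683114686244 18.25
[282. 148.] [438.3 185.2] [ 43. 168.] long 97.9
```

View pics/w10.png

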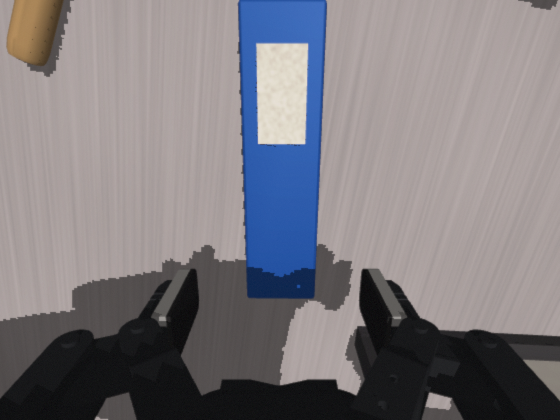

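The box sits centred between the fingers: column 282, rows 0-297.

apply_moves --pt "0 0.1 2.0 0" --pt "0 0 2.5 0" --pt "0 0 2.4 0" --pt "0 0 0 0"

```text
time_s: 18.7
eef_pos: [445.8, 142.1, 80.7]
ee_rot: [-0.001, 0.656, 0.755, -0.001]
force: [-0.7, -0.0, 0.0]
grip_width: 0.878
```

apply_moves --pt "0 0 0 0" --pt "0 0 0 0" --pt "0 0 0 0" --pt "0 0 0 0" --pt "0 0 0 0" --pt "0 0 0 0" --grip 2

```text
time_s: 19.3
eef_pos: [446.5, 142.2, 83.0]
ee_rot: [0.001, 0.656, 0.755, 0.001]
force: [-2.0, -0.3, 10.5]
grip_width: 0.497
```

apply_moves --pt "0 0 -1 0" --pt "0 0 -2 0" --pt "0 0 -4 0" --pt "0 0 -4 0" --pt "0 0 -3 0" --pt "0 0 0 0" --pt "0 0 0 0"

```text
time_s: 20.0
eef_pos: [445.2, 142.1, 221.1]
ee_rot: [0.0, 0.656, 0.755, 0.0]
force: [-0.2, -0.2, -3.2]
grip_width: 0.502
```

```bash
python3 - <<'E'
from fit import *
p,y,s=cur();print(p,y,s['force'],s['grip_width'],s['time_s']); c=snap('wrist','w11.png'); fitbox(c,p,y)
x,yy=hood(-75,-111); print(x,yy); plan((x,yy,225,4))
E
```

```text
[445.21968911 142.11084045 221.12406001] 97.99668576814473 [-0.18369795 -0.18089029 -3.18742692] 0.501882473592207 20.0
lid below TCP 53.6 pitch 0.007 lat 0.8 relyaw(deg) -0.90 near end x -42.2 rms 0.10 n 24
475.15088723024917 -224.12972664130703
[[-3.1,-0.2,-0.0,7.8],[-3.0,0.2,-0.0,7.8],[-3.0,0.7,-0.0,7.8],[-2.9,1.1,-0.1,7.8],[-2.7,1.4,-0.0,7.8],[-2.5,1.8,-0.1,7.8],[-2.2,2.1,-0.0,7.8],[-1.9,2.4,-0.1,7.8]]
[[-1.6,2.6,-0.0,7.8],[-1.2,2.8,-0.1,7.8],[-0.8,3.0,-0.0,7.8],[-0.4,3.0,-0.1,7.8]]
end [ 475.  -224.2  225.2] 4.4
```

View pics/w11.png

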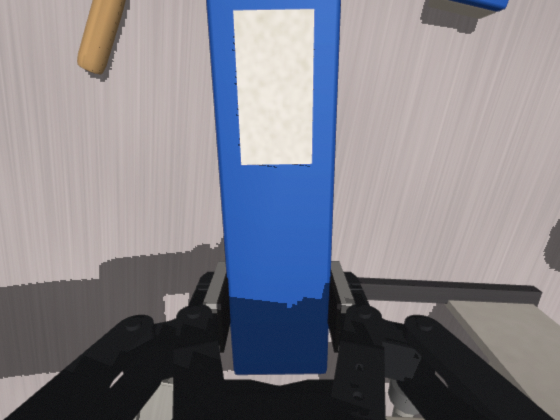

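apply_moves --pt "-3.1 -0.2 -2 7.8" --pt "-3.0 0.2 -2 7.8" --pt "-3.0 0.7 0 7.8" --pt "-2.9 1.1 0 7.8" --pt "-2.7 1.4 0 7.8" --pt "-2.5 1.8 0 7.8" --pt "-2.2 2.1 0 7.8" --pt "-1.9 2.4 0 7.8"

```text
time_s: 20.85
eef_pos: [465.3, -103.3, 259.2]
ee_rot: [-0.001, 0.953, 0.303, -0.001]
force: [0.3, 1.0, -2.7]
grip_width: 0.501
```

apply_moves --pt "-1.6 2.6 0 7.8" --pt "-1.2 2.8 0 7.8" --pt "-0.8 3.0 1 7.8" --pt "-0.4 3.0 2 7.8" --pt "0 0 0.8 0" --pt "0 0 0 0" --pt "0 0 0 0"

```text
time_s: 21.55
eef_pos: [475.5, -223.3, 222.5]
ee_rot: [-0.001, 0.999, 0.039, -0.001]
force: [-0.4, 0.7, -2.1]
grip_width: 0.5
```

```bash
python3 - <<'E'
from fit import *
p,y,s=cur();print(p,y,s['force'],s['grip_width'],s['time_s']); c=snap('wrist','w12.png'); fitbox(c,p,y);print(tohood(p))
for h in [(25,-66,124),(25,-82,124),(25,12,118),(25,62,118)]: print(h,proj(c,[*hood(*h[:2]),h[2]]).round(1))
E
```

```text
[ 475.48534221 -223.33174014  222.45417318] 4.487252509029743 [-0.4422124   0.65113645 -2.13255327] 0.500163878216222 21.55
lid below TCP 53.9 pitch -0.004 lat 0.4 relyaw(deg) -0.91 near end x -41.9 rms 0.13 n 24
[ -74.59927485 -110.23314802]
(25, -66, 124) [182.6  61.4]
(25, -82, 124) [216.7  61.2]
(25, 12, 118) [26.4 63.9]
(25, 62, 118) [-75.6  64.6]
```

View pics/w12.png

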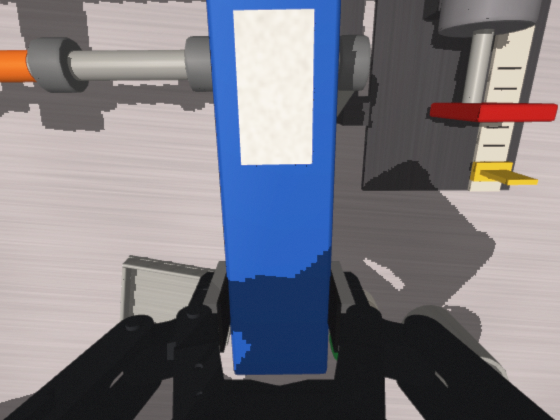

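apply_moves --pt "0 0.1 1.6 0.5" --pt "0 0 0 0" --pt "3 -0.1 0 0" --pt "3 0 0 0" --pt "2 -0.1 0 0" --pt "1.5 0 0 0" --pt "1.5 0 0 0" --pt "0 0 0 0"

```text
time_s: 22.4
eef_pos: [586.4, -214.9, 207.6]
ee_rot: [0.0, 0.999, 0.035, 0.001]
force: [0.4, 1.0, -3.5]
grip_width: 0.498
```

```bash
python3 - <<'E'
from fit import *
p,y,s=cur();print(p,y,s['force'],s['grip_width'],s['time_s']); c=snap('wrist','w13.png'); fitbox(c,p,y);print(tohood(p))
E
```

```text
[ 586.43637946 -214.85074107  207.56890979] 4.019418505054733 [ 0.41735517  0.99152224 -3.48894736] 0.49765143533011325 22.4
lid below TCP 51.9 pitch 0.026 lat 0.6 relyaw(deg) -1.02 near end x -38.5 rms 0.11 n 7
[  36.67154401 -111.16313898]
```

View pics/w13.png

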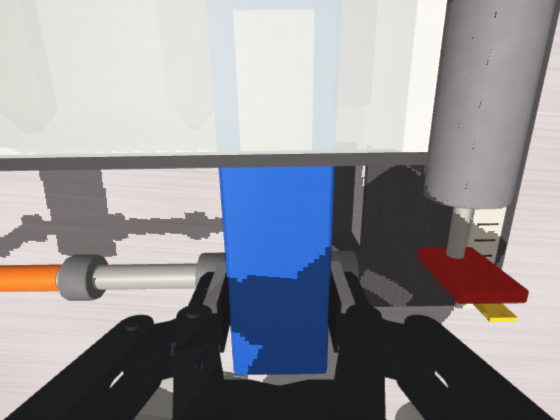

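Box 2 is in lane 4 under the canopy, clear of the guide (right) and wall. Pushing home.

apply_moves --pt "0.3 0 0 0" --pt "0.2 0 0 0" --pt "0 0 0 0"

```text
time_s: 22.75
eef_pos: [589.6, -215.4, 206.9]
ee_rot: [-0.0, 0.999, 0.034, -0.001]
force: [-3.5, -0.3, -3.1]
grip_width: 0.498
```

apply_moves --pt "0.2 0 0 0" --pt "0 0 0 0"

```text
time_s: 22.95
eef_pos: [590.1, -215.5, 206.5]
ee_rot: [-0.001, 0.999, 0.034, -0.004]
force: [-16.1, -1.1, 1.7]
grip_width: 0.499
```

Back stop touched. Lowering.

apply_moves --pt "-0.2 0 0.2 0" --pt "0 0 0.2 0" --pt "0 0 0 0"

```text
time_s: 23.25
eef_pos: [589.6, -215.5, 202.6]
ee_rot: [-0.0, 0.999, 0.034, -0.001]
force: [-4.7, -1.4, -2.8]
grip_width: 0.495
```

apply_moves --pt "0 0 0.1 0" --pt "0 0 0 0"

```text
time_s: 23.45
eef_pos: [589.6, -215.6, 201.8]
ee_rot: [-0.0, 0.999, 0.034, -0.001]
force: [-7.8, -0.3, -1.1]
grip_width: 0.497
```

apply_moves --pt "0 0 0.1 0" --pt "0 0 0 0"

```text
time_s: 23.65
eef_pos: [589.6, -215.6, 201.3]
ee_rot: [0.0, 0.999, 0.034, -0.001]
force: [-9.5, -0.7, 1.2]
grip_width: 0.499
```

apply_moves --pt "0 0 0 0" --pt "0 0 0 0" --pt "0 0 0 0" --pt "0 0 0 0" --grip 5.8

```text
time_s: 24.05
eef_pos: [590.5, -215.3, 201.1]
ee_rot: [0.0, 0.999, 0.034, 0.0]
force: [-0.2, -1.2, -0.3]
grip_width: 0.679
```

apply_moves --pt "0 0 -2 0" --pt "0 0 -4 0" --pt "-2 0 -2 0" --pt "-4 0 0 0" --pt "0 0 0 0" --pt "0 0 0 0"

```text
time_s: 24.65
eef_pos: [530.3, -219.5, 281.4]
ee_rot: [0.0, 0.999, 0.034, 0.001]
force: [-0.2, -0.6, 0.4]
grip_width: 0.68
```

```bash
python3 - <<'E'
from fit import *
p,y,s=cur();print(p,y,s['force'],s['grip_width'],s['time_s']); c=snap('wrist','w14.png'); findboxes(c,150,3000,1e6);print(tohood(p)); c=snap('top','t14.png'); findboxes(c)
E
```

```text
[ 530.28583996 -219.5193871   281.41852118] 3.8540368589945757 [-0.16884779 -0.58861916  0.38364783] 0.6797470916747412 24.65
[276. 113.] [ 600.5 -214.9] [101.  44.] long 4.8
[ -19.67266804 -111.06768573]
[125. 210.] [564.3 386.9] [171.  43.] long 86.6
[261. 199.] [585.7   8.6] [111.  49.] long 4.0
[349. 189.] [ 607.8 -239.1] [110.  51.] long 5.0
[180.  99.] [873.  232.1] [144. 100.] long 6.2
```

View pics/w14.png

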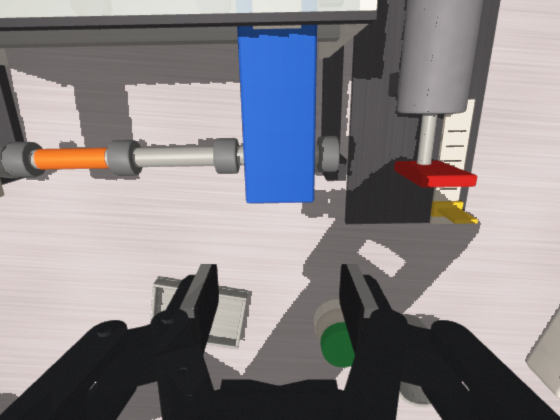

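View pics/t14.png

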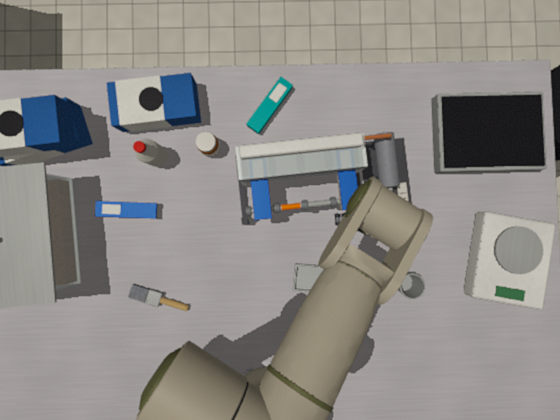

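Boxes are in lanes 1 and 4, near ends level with each other. The last is at top (125,210), unmoved.

```bash
python3 - <<'E'
from fit import *
plan((500,50,280,40),(561,345,250,86.6),(561,345,150,86.6))
E
```

```text
[[-0.2,-3.9,0.0,-5.2],[0.2,-3.9,0.0,-5.2],[0.5,-3.8,0.0,-5.2],[0.9,-3.8,0.0,-5.2],[1.2,-3.7,0.0,-5.2],[1.5,-3.5,0.1,-5.2],[1.8,-3.4,0.0,-5.2],[3.4,-2.7,0.4,-6.6]]
[[3.7,-2.2,0.4,-6.6],[3.9,-1.8,0.4,-6.6],[4.1,-1.3,0.5,-6.6],[4.2,-0.9,0.4,-6.6],[4.3,-0.4,0.5,-6.6],[4.3,0.1,0.4,-6.6],[0.0,0.0,3.3,-0.0],[0.0,0.0,3.4,-0.0]]
[[0.0,0.0,3.3,-0.0]]
end [560.7 345.  150. ] 86.5
```

apply_moves --pt "-0.2 -3.9 0 -5.2" --pt "0.2 -3.9 0 -5.2" --pt "0.5 -3.8 0 -5.2" --pt "0.9 -3.8 0 -5.2" --pt "1.2 -3.7 0 -5.2" --pt "1.5 -3.5 0 -5.2" --pt "1.8 -3.4 0 -5.2" --pt "3.4 -2.7 0.4 -6.6" --grip 7.5

```text
time_s: 25.55
eef_pos: [507.6, 94.1, 277.5]
ee_rot: [0.0, 0.917, 0.4, 0.001]
force: [0.4, -0.5, 0.7]
grip_width: 0.881
```

apply_moves --pt "3.7 -2.2 0.4 -6.6" --pt "3.9 -1.8 0.4 -6.6" --pt "4.1 -1.3 0.5 -6.6" --pt "4.2 -0.9 0.4 -6.6" --pt "4.3 -0.4 0.5 -6.6" --pt "4.3 0.1 0.4 -6.6" --pt "0 0 3.3 0" --pt "0 0 3.4 0"

```text
time_s: 26.35
eef_pos: [560.3, 347.2, 182.7]
ee_rot: [0.0, 0.727, 0.686, 0.001]
force: [-0.2, 0.3, -0.3]
grip_width: 0.875
```

apply_moves --pt "0 0 3.3 0" --pt "0 0 0 0" --pt "0 0 0 0"

```text
time_s: 26.65
eef_pos: [560.5, 345.6, 151.5]
ee_rot: [0.0, 0.728, 0.685, 0.0]
force: [-0.3, 0.5, 0.1]
grip_width: 0.875
```

```bash
python3 - <<'E'
from fit import *
p,y,s=cur();print(p,y,s['force'],s['grip_width'],s['time_s']); c=snap('wrist','w15.png'); findboxes(c,32,3000,1e6)
E
```

```text
[560.49756273 345.57210269 151.49882112] 86.5147404435148 [-0.27532031  0.49315271  0.14694799] 0.8752356420482801 26.65
[280. 146.] [565.4 389.8] [168.  43.] long 86.6
```

View pics/w15.png

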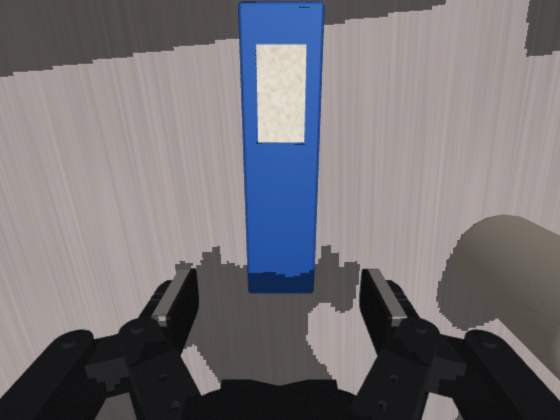

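The box is centred: column 282, rows 3-292. The bottle at the right edge is clear of the fingers.

apply_moves --pt "0.1 0.2 2.2 0" --pt "0 0 2.5 0" --pt "0 0 2.4 0" --pt "0 0 0 0"

```text
time_s: 27.1
eef_pos: [561.7, 345.8, 78.9]
ee_rot: [-0.0, 0.728, 0.685, -0.001]
force: [-0.4, 0.1, -0.3]
grip_width: 0.88
```

apply_moves --pt "0 0 0 0" --pt "0 0 0 0" --pt "0 0 0 0" --pt "0 0 0 0" --pt "0 0 0 0" --pt "0 0 0 0" --grip 2

```text
time_s: 27.7
eef_pos: [563.2, 346.4, 82.7]
ee_rot: [0.001, 0.728, 0.685, 0.002]
force: [-0.2, -1.0, 7.4]
grip_width: 0.496
```

apply_moves --pt "0 0 -1 0" --pt "0 0 -2 0" --pt "0 0 -4 0" --pt "0 0 -4 0" --pt "0 0 -4 0" --pt "0 0 -3 0" --pt "0 0 0 0" --pt "0 0 0 0"

```text
time_s: 28.5
eef_pos: [561.8, 345.8, 259.9]
ee_rot: [0.0, 0.728, 0.685, 0.0]
force: [0.1, 0.0, -2.5]
grip_width: 0.505
```

```bash
python3 - <<'E'
from fit import *
p,y,s=cur();print(p,y,s['force'],s['grip_width'],s['time_s']); c=snap('wrist','w16.png'); fitbox(c,p,y)
x,yy=hood(-75,36.5); print(x,yy); plan((x,yy,260,4.2),(x,yy,225,4.2))
E
```

```text
[561.82872594 345.80835584 259.93364547] 86.49687393700158 [ 0.06698465  0.03662238 -2.45492213] 0.5047522770593561 28.5
lid below TCP 54.7 pitch -0.014 lat 0.9 relyaw(deg) -0.47 near end x -45.3 rms 0.11 n 24
462.6801434546031 -77.15785671484055
[[-4.3,-0.7,-0.0,8.2],[-4.3,-0.1,-0.0,8.2],[-4.3,0.5,-0.0,8.2],[-4.2,1.1,-0.0,8.2],[-4.0,1.7,-0.0,8.2],[-3.7,2.3,-0.0,8.2],[-3.4,2.8,-0.0,8.2],[-2.9,3.2,-0.0,8.2]]
[[-2.4,3.6,-0.1,8.2],[-2.0,3.9,-0.0,8.2],[0.0,-0.0,3.5,0.3]]
end [462.4 -77.4 224.6] 4.2
```

View pics/w16.png

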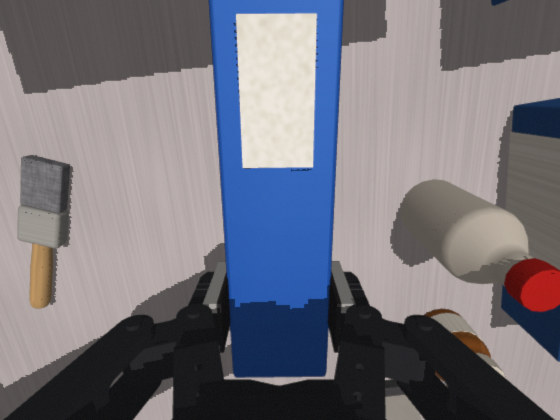

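apply_moves --pt "-4.3 -0.7 -1 8.2" --pt "-4.3 -0.1 0 8.2" --pt "-4.3 0.5 0 8.2" --pt "-4.2 1.1 0 8.2" --pt "-4.0 1.7 0 8.2" --pt "-3.7 2.3 0 8.2" --pt "-3.4 2.8 0 8.2" --pt "-2.9 3.2 0 8.2"

```text
time_s: 29.35
eef_pos: [482.1, 6.0, 268.4]
ee_rot: [-0.001, 0.984, 0.178, -0.001]
force: [1.5, -0.7, -1.7]
grip_width: 0.501
```

apply_moves --pt "-2.4 3.6 0 8.2" --pt "-2.0 3.9 0 8.2" --pt "0 0 2.3 0.3" --pt "0 0 2.2 0" --pt "0 0 0 0" --pt "0 0 0 0"

```text
time_s: 29.95
eef_pos: [462.7, -77.0, 224.6]
ee_rot: [-0.0, 0.999, 0.037, -0.001]
force: [0.2, -1.0, -1.5]
grip_width: 0.499
```

```bash
python3 - <<'E'
from fit import *
p,y,s=cur();print(p,y,s['force'],s['grip_width'],s['time_s']); c=snap('wrist','w17.png'); fitbox(c,p,y);print(tohood(p))
for h in [(25,66,124),(25,82,124),(25,-8,124),(25,8,124)]: print(h,proj(c,[*hood(*h[:2]),h[2]]).round(1))
E
```

```text
[462.66593558 -77.02117913 224.58320831] 4.209535924424881 [ 0.15602619 -0.9672733  -1.47423647] 0.49868506614239955 29.95
lid below TCP 53.5 pitch -0.001 lat 0.5 relyaw(deg) -0.58 near end x -43.2 rms 0.11 n 24
[-75.00260127  36.63738944]
(25, 66, 124) [213.9  60.9]
(25, 82, 124) [180.3  61.4]
(25, -8, 124) [369.9  59. ]
(25, 8, 124) [336.1  59.4]
```

View pics/w17.png

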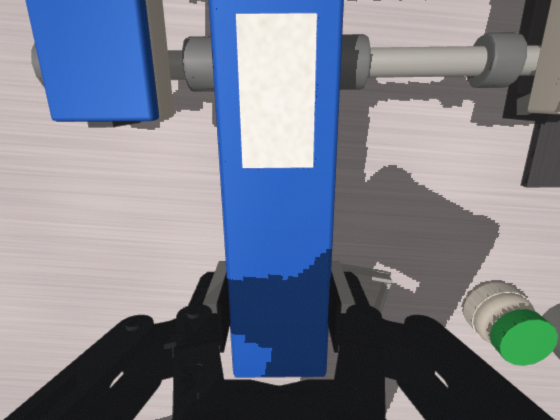

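The held box (columns 215-335) is centred between the collars at 200 and 355. Box 1 is to its left with ample gap.

apply_moves --pt "0 0 1.7 0" --pt "0 0 0 0" --pt "3 0 0 0" --pt "3 0 0 0" --pt "2 -0.1 0 0" --pt "1.5 0 0 0" --pt "1.5 0 0 0" --pt "0 0 0 0"

```text
time_s: 30.8
eef_pos: [573.7, -67.9, 208.8]
ee_rot: [0.0, 0.999, 0.037, 0.001]
force: [-1.3, -0.1, -2.2]
grip_width: 0.499
```

```bash
python3 - <<'E'
from fit import *
p,y,s=cur();print(p,y,s['force'],s['grip_width'],s['time_s']); c=snap('wrist','w18.png'); fitbox(c,p,y);print(tohood(p))
E
```

```text
[573.68826505 -67.90081024 208.79925457] 4.246657879012389 [-1.28940573 -0.12123126 -2.17121966] 0.49852604046685417 30.8
lid below TCP 53.3 pitch -0.017 lat -0.2 relyaw(deg) 0.37 near end x -43.4 rms 8.93 n 8
[36.39331162 36.33845145]
```

View pics/w18.png

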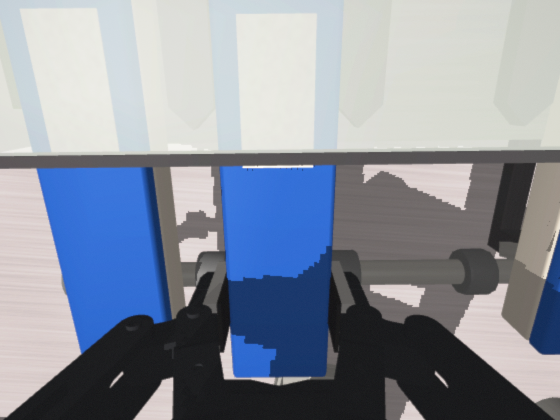

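The box is in lane 2, between the guides. Pushing home.

apply_moves --pt "0.3 0 0 0" --pt "0.2 0 0 0" --pt "0 0 0 0"

```text
time_s: 31.15
eef_pos: [577.4, -67.8, 208.2]
ee_rot: [0.0, 0.999, 0.037, 0.0]
force: [0.1, -0.3, -2.3]
grip_width: 0.5
```

apply_moves --pt "0.2 0 0 0" --pt "0 0 0 0"

```text
time_s: 31.35
eef_pos: [578.3, -67.8, 207.7]
ee_rot: [-0.0, 0.999, 0.037, -0.002]
force: [-9.7, -1.9, 1.1]
grip_width: 0.501
```

apply_moves --pt "-0.1 0 0.2 0" --pt "0 0 0.2 0" --pt "0 0 0 0"

```text
time_s: 31.65
eef_pos: [578.1, -67.8, 203.6]
ee_rot: [-0.0, 0.999, 0.037, -0.001]
force: [-4.2, -0.4, -0.7]
grip_width: 0.499
```

apply_moves --pt "0 0 0.1 0" --pt "0 0 0 0"

```text
time_s: 31.85
eef_pos: [578.1, -67.8, 202.9]
ee_rot: [0.0, 0.999, 0.037, -0.001]
force: [-6.9, -0.9, 1.0]
grip_width: 0.498
```

apply_moves --pt "0 0 0.1 0" --pt "0 0 0 0"

```text
time_s: 32.05
eef_pos: [578.1, -67.8, 201.7]
ee_rot: [-0.0, 0.999, 0.037, -0.001]
force: [-4.7, -1.3, -2.2]
grip_width: 0.498
```

apply_moves --pt "0 0 0.1 0" --pt "0 0 0 0"

```text
time_s: 32.25
eef_pos: [578.1, -67.8, 200.9]
ee_rot: [0.0, 0.999, 0.037, -0.001]
force: [-6.8, -1.7, 0.7]
grip_width: 0.499
```

apply_moves --pt "0 0 0.1 0" --pt "0 0 0 0"

```text
time_s: 32.45
eef_pos: [578.1, -67.8, 200.8]
ee_rot: [0.0, 0.999, 0.037, -0.0]
force: [-9.7, -0.4, 7.3]
grip_width: 0.499
```

Seated. Releasing with a modest opening because of the neighbour.

apply_moves --pt "0 0 0 0" --pt "0 0 0 0" --pt "0 0 0 0" --pt "0 0 0 0" --grip 5.7

```text
time_s: 32.85
eef_pos: [578.7, -67.7, 199.9]
ee_rot: [0.0, 0.999, 0.037, 0.0]
force: [-0.3, -1.3, 0.5]
grip_width: 0.666
```

apply_moves --pt "0 0 -2 0" --pt "0 0 -4 0" --pt "-2 0 -3 0" --pt "-4 0 -1 0" --pt "-3 0 0 0" --pt "0 0 0 0" --pt "0 0 0 0"

```text
time_s: 33.55
eef_pos: [488.9, -74.4, 300.3]
ee_rot: [0.0, 0.999, 0.036, 0.001]
force: [0.6, 0.2, 0.5]
grip_width: 0.667
```

```bash
python3 - <<'E'
from fit import *
p,y,s=cur();print(p,y,s['force'],s['grip_width'],s['time_s']); c=snap('wrist','w19.png'); print(tohood(p)); snap('top','t19.png'); snap('scene','s19.png')
for ly in(111,37,-37,-111): print(proj(c,[*hood(0,ly),150]).round())
E
```

```text
[488.854378   -74.42201336 300.31388262] 4.170327842677063 [0.57226754 0.15449802 0.45396898] 0.6665301087391016 33.55
[-48.68817494  37.01308367]
[167. 154.]
[277. 153.]
[388. 152.]
[499. 150.]
```

View pics/w19.png

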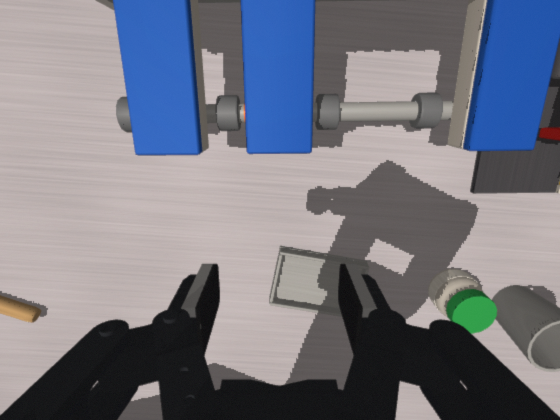

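View pics/t19.png

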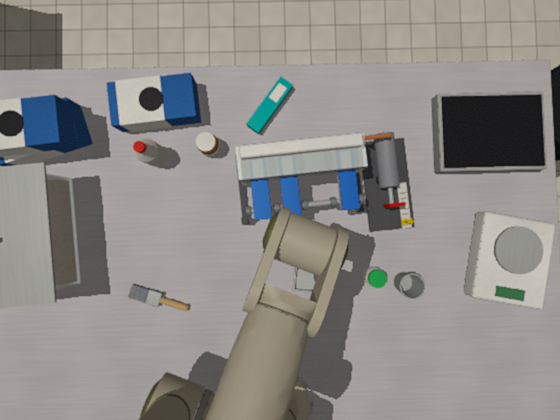

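View pics/s19.png

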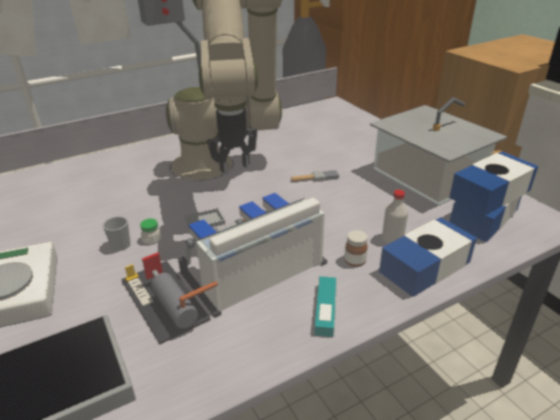

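All three boxes are in lanes 1, 2 and 4. Near ends at rows 155, 153 and 150 match the predicted home rows 154, 153 and 150. The rest is standing. Now the purge handle.

```bash
python3 - <<'E'
from fit import *
x,y=hood(-10,-245); print(x,y); plan((x,y,260,94.85))
E
```

```text
551.2475056109739 -352.1543518937105
[[0.4,2.6,0.4,-8.2],[0.0,2.6,0.4,-8.2],[-0.4,2.6,0.4,-8.2],[-0.7,2.5,0.3,-8.2],[-1.1,2.3,0.4,-8.2],[-1.4,2.2,0.3,-8.2],[-1.7,1.9,0.4,-8.2],[-1.9,1.7,0.3,-8.2]]
[[-2.2,1.4,0.4,-8.2],[-2.3,1.1,0.3,-8.2],[-2.5,0.7,0.4,-8.2]]
end [ 551.  -352.3  259.7] 94.4
```

apply_moves --pt "0.4 2.6 0.4 -8.2" --pt "0 2.6 0.4 -8.2" --pt "-0.4 2.6 0.4 -8.2" --pt "-0.7 2.5 0.3 -8.2" --pt "-1.1 2.3 0.4 -8.2" --pt "-1.4 2.2 0.3 -8.2" --pt "-1.7 1.9 0.4 -8.2" --pt "-1.9 1.7 0.3 -8.2"

```text
time_s: 34.5
eef_pos: [534.0, -277.7, 270.0]
ee_rot: [-0.0, 0.818, 0.575, -0.0]
force: [1.1, 0.4, 0.9]
grip_width: 0.674
```

apply_moves --pt "-2.2 1.4 0.4 -8.2" --pt "-2.3 1.1 0.3 -8.2" --pt "-2.5 0.7 0.4 -8.2" --pt "0 0 0 -0.4" --pt "0 0 0 0" --grip 4.5

```text
time_s: 35.0
eef_pos: [550.5, -352.2, 258.9]
ee_rot: [-0.001, 0.678, 0.735, 0.0]
force: [0.2, 0.4, 0.0]
grip_width: 0.528
```

```bash
python3 - <<'E'
from fit import *
p,y,s=cur();print(p,y,s['force'],s['grip_width'],s['time_s']); c=snap('wrist','w20.png'); print(tohood(p))
for h in [(0,-245,100),(0,-223,100),(0,-267,100),(-5,-245,100),(5,-245,100),(-50,-291,54)]: print(h,proj(c,[*hood(*h[:2]),h[2]]).round(1))
E
```

```text
[ 550.47000781 -352.2401399   258.89616757] 94.69112342009839 [0.20405912 0.40130997 0.00180083] 0.5278916176728924 35.0
[ -10.78196709 -245.01974541]
(0, -245, 100) [292.1 215.6]
(0, -223, 100) [292.4 186.7]
(0, -267, 100) [291.8 242.9]
(-5, -245, 100) [285.4 215.6]
(5, -245, 100) [298.9 215.5]
(-50, -291, 54) [235.  246.3]
```

View pics/w20.png

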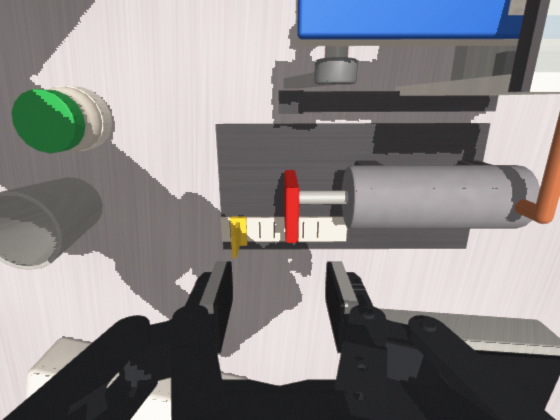

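```bash
python3 - <<'E'
from fit import *
c=capture('wrist')
i=c['img'][150:270,200:360]; cv2.imwrite('pics/w20c.png',cv2.resize(i,None,fx=5,fy=5,interpolation=cv2.INTER_NEAREST)[:,:,::-1])
for x in(-40,-45,-50,-55):
  print(x,[proj(c,[*hood(x,yy),z]).round(1).tolist() for yy,z in((-284,54),(-298,54),(-284,14),(-298,14))])
E
```

```text
-40 [[245.6, 239.4], [246.1, 253.4], [249.3, 223.7], [249.7, 236.3]]
-45 [[240.1, 239.4], [240.7, 253.4], [244.4, 223.7], [244.9, 236.3]]
-50 [[234.6, 239.4], [235.3, 253.4], [239.5, 223.7], [240.1, 236.3]]
-55 [[229.1, 239.5], [229.9, 253.4], [234.6, 223.7], [235.2, 236.3]]
```

View pics/w20c.png

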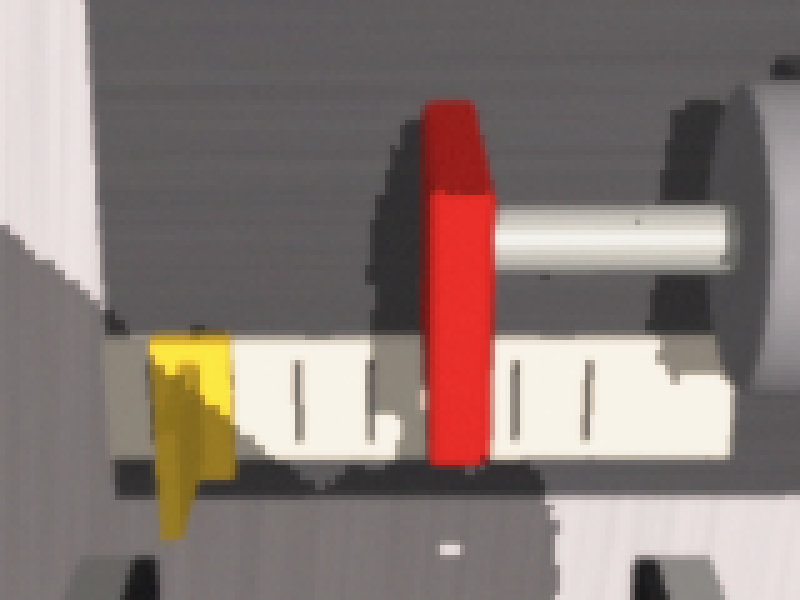

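The red plate's top edge is at (292,215), as predicted. The yellow tab's top is at about (234.6,256), which puts the mark about 50.5 mm out. The top view gave 50.7.

apply_moves --pt "0 1.1 2 0" --pt "0 0 4 0" --pt "0 0 3 0" --pt "0 0 2.4 0" --pt "0 0 0 0" --pt "0 0 0 0"

```text
time_s: 35.7
eef_pos: [561.6, -351.0, 147.1]
ee_rot: [0.001, 0.677, 0.736, 0.0]
force: [-0.2, -1.1, 1.2]
grip_width: 0.523
```

apply_moves --pt "0 0 0 0" --pt "0 0 0 0" --pt "0 0 0 0" --pt "0 0 0 0" --pt "0 0 0 0" --grip 0.3 --force 40

```text
time_s: 36.2
eef_pos: [560.5, -351.7, 147.6]
ee_rot: [-0.0, 0.677, 0.736, -0.001]
force: [-8.7, 1.4, 7.6]
grip_width: 0.112
```

```bash
python3 - <<'E'
from fit import *
p,y,s=cur();print(p,y,s['force'],s['grip_width'],s['time_s']); c=snap('wrist','w21.png'); print(tohood(p))
E
```

```text
[ 560.51453133 -351.68674627  147.5606955 ] 94.79122978008861 [-8.73293906  1.39753567  7.5816652 ] 0.11238487079443718 36.2
[  -0.72662042 -245.31757173]
```

View pics/w21.png

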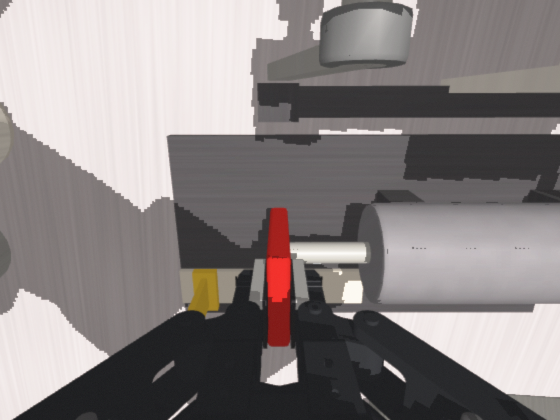

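apply_moves --pt "0 -0.5 0 0" --pt "0 -1 0 0" --pt "0 -1 0 0" --pt "0 -1 0 0" --pt "0 -1 0 0" --pt "0 -0.5 0 0" --pt "0 0 0 0" --force 60

```text
time_s: 36.95
eef_pos: [511.8, -355.8, 147.6]
ee_rot: [0.002, 0.677, 0.736, 0.001]
force: [5.9, 1.8, 5.2]
grip_width: 0.105
```

```bash
python3 - <<'E'
from fit import *
p,y,s=cur();print(p,y,s['force'],s['grip_width'],s['time_s']); c=snap('wrist','w22.png'); print(tohood(p)); t=snap('top','t22.png')
i=t['img'][170:250,370:450]; cv2.imwrite('pics/t22c.png',cv2.resize(i,None,fx=6,fy=6,interpolation=cv2.INTER_CUBIC)[:,:,::-1])
for x in(-45,-50,-55): print(x,[proj(c,[*hood(x,yy),z]).round(1).tolist() for yy,z in((-284,54),(-245,100),(-284,14),(-298,14))])
E
```

```text
[ 511.81157565 -355.76598217  147.59533624] 94.76465854786977 [5.88159973 1.76381328 5.23696937] 0.10472405608390624 36.95
[ -49.60008193 -245.26449273]
-45 [[284.5, 314.3], [287.2, 303.8], [283.2, 278.9], [283.2, 296.1]]
-50 [[276.0, 314.3], [275.3, 303.8], [276.1, 279.0], [276.2, 296.1]]
-55 [[267.5, 314.4], [263.3, 303.9], [269.0, 279.0], [269.2, 296.2]]
```

View pics/w22.png

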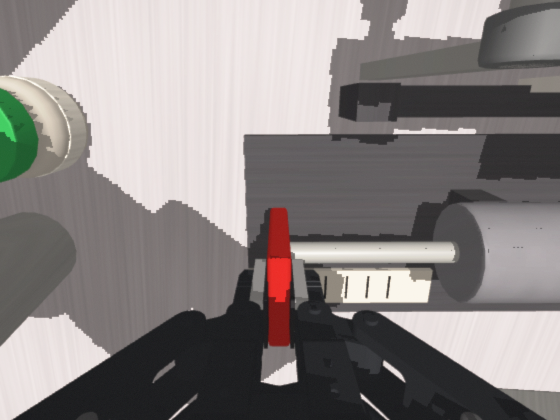

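View pics/t22c.png

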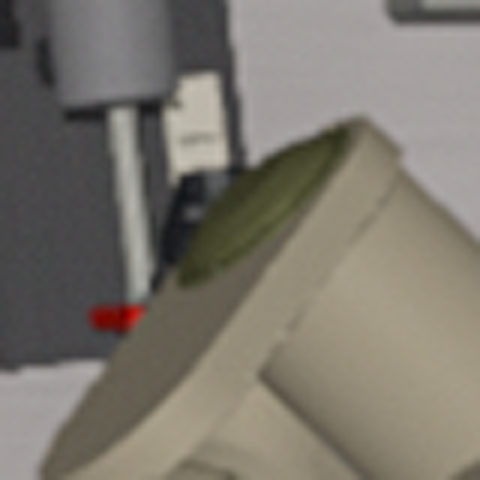

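The handle is about 48.5-49.5 mm out; the mark is at 50.5-51. I pull 2 mm further and hold. The tab itself is hidden behind the gripper.

apply_moves --pt "0 -0.2 0 0" --pt "0 0 0 0" --pt "0 0 0 0" --pt "0 0 0 0" --pt "0 0 0 0" --pt "0 0 0 0" --pt "0 0 0 0" --pt "0 0 0 0"

```text
time_s: 37.85
eef_pos: [510.4, -355.8, 147.6]
ee_rot: [0.002, 0.677, 0.736, 0.001]
force: [6.1, 1.2, 5.1]
grip_width: 0.102
```

apply_moves --pt "0 0 0 0" --pt "0 0 0 0" --pt "0 0 0 0" --pt "0 0 0 0" --pt "0 0 0 0" --pt "0 0 0 0" --pt "0 0 0 0" --pt "0 0 0 0"

```text
time_s: 38.65
eef_pos: [510.4, -355.9, 147.6]
ee_rot: [0.002, 0.677, 0.736, 0.001]
force: [6.0, 2.2, 5.6]
grip_width: 0.103
```

```bash
python3 - <<'E'
from fit import *
p,y,s=cur();print(s['force'],s['grip_width'],s['time_s'],tohood(p)); c=snap('scene','s23.png'); i=c['img'][220:340,90:250]; cv2.imwrite('pics/s23c.png',cv2.resize(i,None,fx=5,fy=5,interpolation=cv2.INTER_CUBIC)[:,:,::-1])
E
```

```text
[5.95750858 2.22644487 5.60194018] 0.10332537452036282 38.65 [ -51.03698283 -245.23603852]
```

View pics/s23c.png

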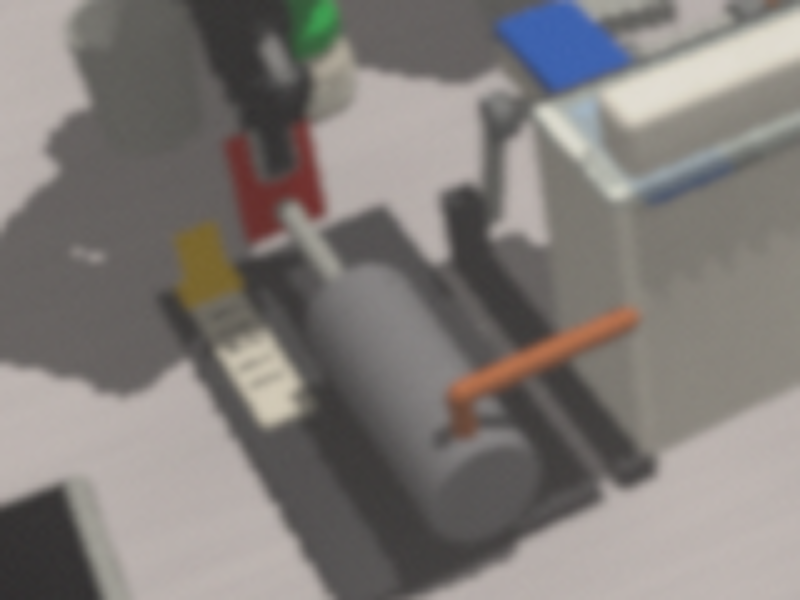

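```bash
python3 - <<'E'
from h import *
c=capture('scene')
for n,uv,z in [('tabtopL',(175,236),54),('tabtopR',(214,222),54),('plate botL',(248,242),34),('plate botR',(327,212),34),('plate topL',(226,143),100),('plate topR',(305,120),100)]:
    print(n,tohood(atz(c,90+uv[0]/5,220+uv[1]/5,z)).round(1))
E
```

```text
tabtopL [ -55.  -299.2]
tabtopR [ -54.1 -278.7]
plate botL [ -52.9 -264.3]
plate botR [ -51.8 -220.6]
plate topL [ -53.2 -263.9]
plate topR [ -47.8 -223.4]
```

apply_moves --pt "0 0 0 0" --pt "0 0 0 0" --pt "0 0 0 0" --pt "0 0 0 0" --pt "0 0 0 0" --pt "0 0 0 0" --pt "0 0 0 0" --pt "0 0 0 0"

```text
time_s: 39.55
eef_pos: [510.4, -355.9, 147.6]
ee_rot: [0.002, 0.677, 0.736, 0.001]
force: [6.1, 1.7, 5.2]
grip_width: 0.105
```

apply_moves --pt "0 0 0 0" --pt "0 0 0 0" --pt "0 0 0 0" --pt "0 0 0 0" --pt "0 0 0 0" --pt "0 0 0 0"

```text
time_s: 40.15
eef_pos: [510.4, -355.9, 147.6]
ee_rot: [0.002, 0.677, 0.736, 0.001]
force: [6.5, 1.2, 5.4]
grip_width: 0.102
```

apply_moves --pt "0 0.7 0 0" --pt "0 1 0 0" --pt "0 1 0 0" --pt "0 1 0 0" --pt "0 0.8 0 0" --pt "0 0.4 0 0" --pt "0 0.1 0 0" --pt "0 0 0 0"

```text
time_s: 40.95
eef_pos: [559.8, -351.7, 147.6]
ee_rot: [0.002, 0.677, 0.736, 0.0]
force: [1.6, 1.0, 6.8]
grip_width: 0.105
```

apply_moves --pt "0 0 0 0" --pt "0 0 0 0" --pt "0 0 0 0" --pt "0 0 0 0" --pt "0 0 0 0" --grip 4

```text
time_s: 41.45
eef_pos: [559.0, -351.5, 145.8]
ee_rot: [-0.0, 0.677, 0.736, -0.0]
force: [0.5, -0.6, -0.2]
grip_width: 0.469
```

apply_moves --pt "0 0 -2 0" --pt "0 0 -4 0" --pt "0 0 -4 0" --pt "0 0 -2 0" --pt "0 -4 0 0" --pt "0 -4 0 0" --pt "0 0 0 0" --pt "0 0 0 0"

```text
time_s: 42.25
eef_pos: [479.2, -358.4, 266.3]
ee_rot: [0.0, 0.677, 0.736, 0.0]
force: [0.9, 0.9, 0.1]
grip_width: 0.468
```

```bash
python3 - <<'E'
from fit import *
p,y,s=cur();print(p,y,s['force'],s['grip_width'],s['time_s']); c=snap('wrist','w24.png'); print(tohood(p)); snap('top','t24.png');snap('scene','s24.png')
for h in [(0,-223,100),(0,-245,100),(0,-267,100),(0,-111,150)]: print(h,proj(c,[*hood(*h[:2]),h[2]]).round(1))
E
```

```text
[ 479.20425184 -358.43673256  266.34329457] 94.73614008183442 [0.90692133 0.87309003 0.09819296] 0.46753629156975335 42.25
[ -82.31645886 -245.16881543]
(0, -223, 100) [388.6 183.3]
(0, -245, 100) [385.6 211.5]
(0, -267, 100) [382.7 238.2]
(0, -111, 150) [445.3 -15.7]
```

View pics/w24.png

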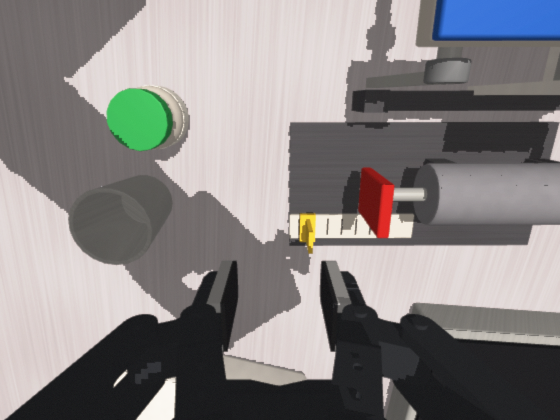

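View pics/t24.png

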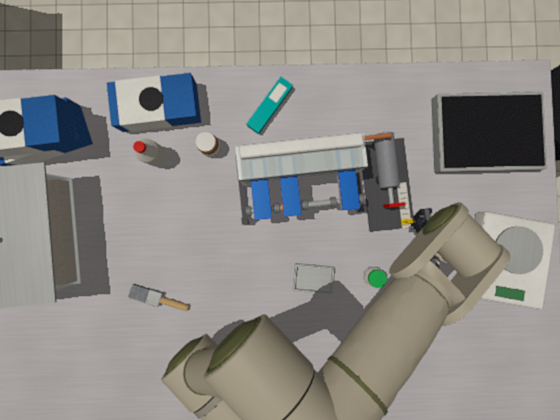

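View pics/s24.png

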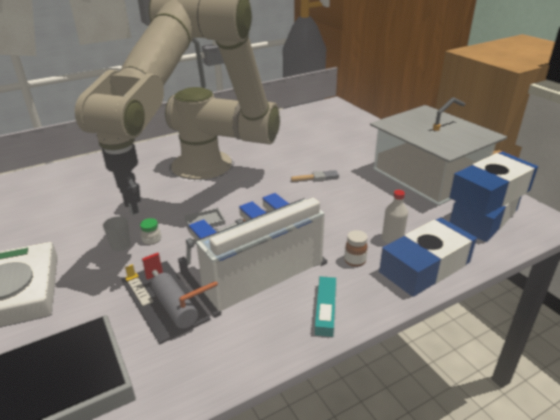

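```bash
python3 - <<'E'
from h import *
c=capture('wrist')
print('tab',tohood(atz(c,310,249,54)).round(1))
i=c['img'][150:270,270:430]; cv2.imwrite('pics/w24c.png',cv2.resize(i,None,fx=5,fy=5,interpolation=cv2.INTER_NEAREST)[:,:,::-1])
c=capture('top')
i=c['img'][130:230,230:410]; cv2.imwrite('pics/t24c.png',cv2.resize(i,None,fx=4,fy=4,interpolation=cv2.INTER_CUBIC)[:,:,::-1])
E
```

```text
tab [ -50.6 -297.4]
```

View pics/w24c.png

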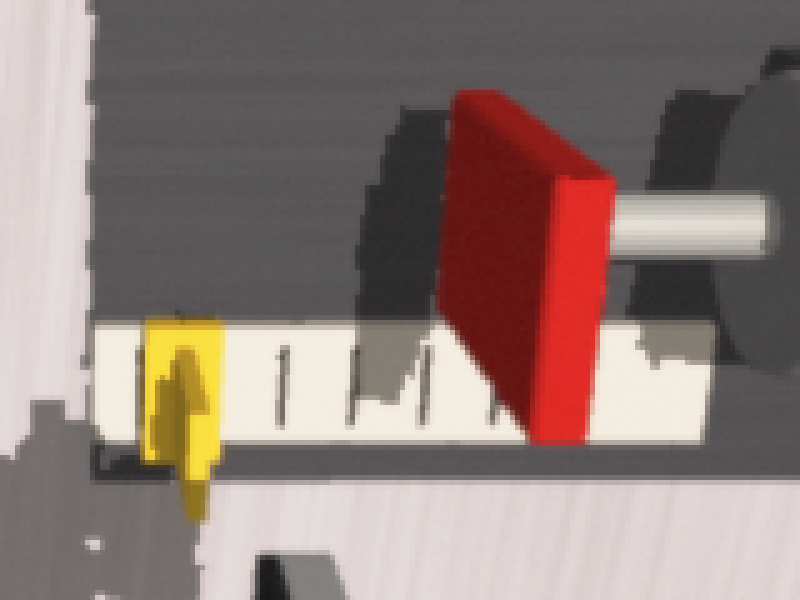

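View pics/t24c.png

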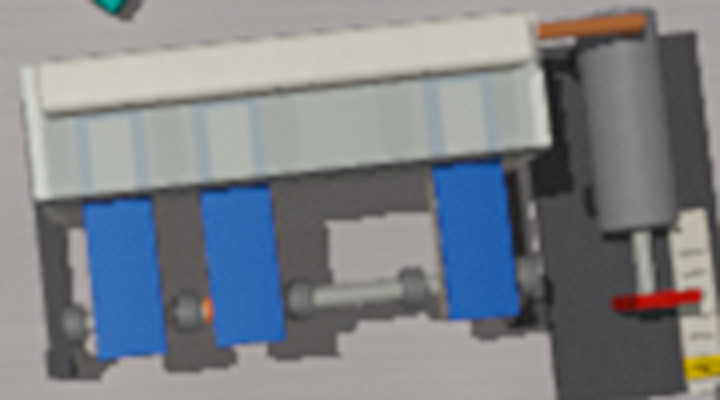

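All checks agree: the handle is home (top edge at (384,212), predicted 385.6), the tab is at -51 mm where I held, and the three boxes are level in lanes 1, 2 and 4. Handing in.

```bash
python3 -c "
from rig import ctrl
print(ctrl.finish_job())"
```

```text
the job is handed in; nothing more can be done
None
```

I did the whole task and handed it in at about 42 s; handing in reports no verdict.

- **Rest:** I swung it up past over-centre onto its stop and let go. It stayed up in every picture after that.
- **Boxes:** I found three specimen boxes and saw no fourth; I left the turquoise look-alike alone. They lie lid up in lanes 1, 2 and 4. Each was pushed in until I felt the back stop, then let down and released. In the last close-up, the three near ends were within 1 pixel of where fully home boxes should end.
- **Purge:** I pulled the handle to 51.0 mm out. The marker measured 50.5 to 51 mm in the wrist and top views. I held it there for about 3 s and guided it home. The last picture shows the handle back at its starting place.
- **Bystanders:** In the last pictures nothing else on the bench looks moved.

**Disagreements:**
- **Purge hold:** The blurred scene view read the handle and marker a few millimetres differently, but still consistent with the 7 mm limit. The gripper hid the tab from the wrist camera during the hold.
- **Rest swing:** The force peaked near 60 N partway up, because my arc ran slightly tight. I corrected it straight away.

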